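Set out two trays from a tight sloping nest

TASK

Three stamped copper trays are nested tightly in the sloping wooden cradle: draw the top tray alone straight out of the nest, so that the one below stays down, and set it level and centred on one of the two empty wire stands, lowering it onto the bars before letting go. Then do the same with the next tray and the other empty stand. Leave the lowest tray in the cradle, and do not disturb the tray already set out or the glaze jars.

Things in the scene. Friction and masses are not known exactly. Their poses are not given: they have to be found in the camera images.
- tray_1: Top tray of the nest. All trays are identical: stamped copper, oblong, rounded corners, 150 (x) by 64 (y) mm over the rim, 43 mm high. Origin: middle of the underside of the foot ribs; x along the length, y across, z out of the open top. The rim is an upright band 12 mm high (31 to 43 mm above the origin), 2.5 mm thick. Mass 0.11 to 0.23 kg, balanced at the middle.
- tray_2: Second tray of the nest, like tray_1. Nested trays sit 14 mm apart along their common z, so only a 2 mm gap shows between one rim band and the next; about 2 mm of play between walls.
- tray_3: Lowest tray of the nest, like tray_1, resting on the cradle; to stay. Below the rim every tray steps in 4 mm, then tapers in 18 degrees to its floor, 130 x 43 mm (underside 11 mm above the origin, 3 mm thick); under the floor run two lengthwise foot ribs, 90 mm long, 6 mm wide, 11 mm high, 13 mm either side of the middle.
- cradle: Fixed wooden cradle, 76 mm wide, 170 mm long; its board slopes 30 degrees and carries the nest. Origin: middle of its underside on the worktop, z up. The board rises towards its +x: the trays' z leans 30 degrees towards its -x (roughly to the robot), their x points up the slope. Ledge and cheeks reach 38 mm above the board, round the lowest tray only, whose origin is at (20, 0, 58) mm.
- stand_a: Empty fixed steel stand, base 96 x 52 mm. Origin: middle of its underside on the worktop, z up. Two wire cross bars at x = +-30 mm, tops 30 mm above the origin, ends turned up at y = +-29 mm to 46 mm height (54 mm clear between). A tray sits with its length along the stand's x, either way round, ribs on the bars, its origin 30 mm above the stand's.
- stand_b: The other empty stand, same make and frame as stand_a.
- stand_c: Stand of the same make and frame as stand_a; it already carries tray_done.
- tray_done: Tray like tray_1 that already sits on stand_c; to stay.
- jar_0: Closed glaze jar, about 50 mm across and 58 mm high, standing loose between the cradle and stands; a bystander. Origin: middle of its underside.
- jar_1: Closed glaze jar, about 50 mm across and 63 mm high, standing loose between the cradle and stands; a bystander. Origin: middle of its underside.
Things that resemble listed ones, but are neither listed nor needed, are in the scene too. Leave any blue look-alike of the tray_1 alone.

How it is judged:
By the outcome, as a careful person would: the job done as asked, in the order asked, and still so for the second after the job is handed in, with the robot touching nothing.
It also fails if it takes over 64 s, if anything falls off the work surface, if the arm or the gripper's body presses on something with over 40 N, if the wrist force passes 120 N, or if a joint passes its speed limit or range.

ROBOT

A 6-joint arm with a two-finger parallel gripper is mounted at the origin on a cart in front of the work surface, level with it; the furniture and walls round the work are solid. World frame = base frame: x ahead of the robot, y to its left, z up, the work surface at z = 0. Lengths are in m, angles in rad, forces in N, time in s.
With the tool pointing down it reaches from about 0.25 to 0.725 m from the base axis. Payload 4 kg.
Tool frame: the origin (TCP) lies between the finger pads; the fingertips stand 25 mm ahead of it and the grasp point (between the pads) lies 6 mm ahead of it; z points along the fingers, y is the line along which they close (so a half turn about z gives the same grasp; the last joint's range is limited). The gripper opens to 85 mm and grips with 20 to 120 N. Pads are 22 mm wide; open, the fingers measure 114 mm over their backs; the gripper's body (76 mm by 85 mm) begins 54 mm behind the grasp point. The pads swing forward as they close: fully open they stand 13 mm farther back than shut.
Start: joints at [-1.159, 0.241, 0.005, 1.335, 0, 1.571], TCP at [0.2, -0.458, 0.218] pointing down, gripper open.
Joint ranges: [-2.72, 2.72], [-1.05, 1.87], [-1.09, 1.28], [-1.99, 2.15], [-1.42, 1.44], [-3.14, 3.14]. Speed limits (rad/s): [2.79, 2.79, 3.14, 3.14, 3.14, 3.14].

INTERFACE

Orientations are given as a rotation vector (axis times angle).
In Python, from workcell import ctrl, viewer, spotter gives the robot as it stands. The module is installed in compiled form; this text tells all that it offers.
- The arm moves only by the tool drive_tool, never from a script. Its argument "plan" is a list of rows, each a list of 7 numbers: the shift along the tool's x, y, z as a fraction of full scale, then the turn, a rotation vector about the tool's x, y, z as a fraction of full scale, then the closure, from 0 (fully open) to 1 (shut). A call has 1 to 10 rows; each row shifts and turns the commanded pose from where the row before left it, along the tool's axes as they then stand; what a row does not reach is not made up. Full scale, the value 1, is 0.03 m for a shift and 0.12 rad for a turn. A row lasts 1/12 s, in which the tool goes at most 41.7 mm and 7.16 degrees, less where a joint would pass 70% of its speed; a pose out of reach is approached as far as the arm can. A call with a number of a shift or a turn outside -1 to 1 is refused whole. A call with a gripper value outside its range is refused whole. The fingers move at their own pace and stop on an object; "grip_force" is the grip in N (left out, the last holds). Time passes only in rows, so rows that do not move let the fingers close. It gives the time, the measured TCP pose, the force, the opening and the grip force at its end, in the units of the state.
- ctrl.observe(): the state, without advancing time (a new reading comes with each control period).
- viewer.capture(name): name is "scene" or "top" or "wrist"; returns a dict with "pixels" (384x512x3 uint8, red, green, blue), "range_z" (384x512 float32, m along the optical axis (not along the pixel's ray), 0 where there is no reading), "camera_matrix" (3x3 intrinsics, pixels), "T" (4x4, takes a point from camera to world coordinates). Camera axes: x right, y down, z forward; pixel columns grow to the right and rows downward; lengths in m; the calibration is good to about 2 mm. A picture is of the moment at which its call begins.
- ctrl.job_done(): hands the job in; it is judged then, once.
Trained networks look in a picture, given as the dict that the camera call returned (one of the last four; its "shot" number tells which), for a name from the list of things; names that differ only in an ending like _2 or _b are one class to them, and where a whole thing is asked for, a point or a joint stands for the part that bears it (a point fixed in the world has none). Each returns a list of dicts, best first, with "conf" (0 to 1); they miss things now and then, are a little off and sometimes report something else, mostly with a low value. They report only what shows in the picture. A call takes as long as a camera call. They do not tell look-alikes from the thing itself.
- spotter.silhouettes(picture, label): "mask" (384x512 bool, what is visible of it) and "rect" ([centre column, centre row, width, height] in pixels, round what is visible of it).
The state is a dict: "t": time; "q": joint angles; "joint_velocities": joint speeds; "joint_efforts": joint torques, N m; "position": TCP position; "orientation": TCP orientation; "force": force on the tool from outside, world axes, zero at the start; "torque": the same for the moment, N m; "grip_width": finger opening in m; "gripper_force": force on a finger pad.
Only numpy, scipy, OpenCV 4.12 (cv2) and the standard library are available. Lean on these libraries where they do the work, as an engineer would, in place of code of your own. Each camera call takes 0.05 s, during which the arm holds its last target. There are 200 camera calls.

## Working session

There is one attempt and no reset: what is moved stays moved. The work goes in short steps, Python scripts to look and compute and a tool call to move; the robot and the scene stay as the last step left them, time stands still between calls to the robot, and variables do not carry over. Pictures are saved under pics/ and viewed, at most 10 in all, crops included, and the job is handed in when it is done.

Besides the shell and the picture viewer there is one more tool, called after "Call:" as name(argument=value, ...), one argument or row to a line, values as JSON. drive_tool: Moves the arm, as the interface text tells. Its arguments: {"type":"object","properties":{"plan":{"type":"array","items":{"type":"array","items":{"type":"number","minimum":-1,"maximum":1}}},"grip_force":{"type":"number"}},"required":["plan"]}

```bash
mkdir -p pics
cat > h.py <<'E'
import numpy as np, cv2
from scipy.spatial.transform import Rotation as R
from workcell import ctrl, viewer, spotter
def cloud(p):
    z=p["range_z"].astype(float);K=p["camera_matrix"];h,w=z.shape
    v,u=np.mgrid[:h,:w]
    P=np.stack([(u-K[0,2])/K[0,0]*z,(v-K[1,2])/K[1,1]*z,z],-1)
    W=P@p["T"][:3,:3].T+p["T"][:3,3]
    W[z==0]=np.nan
    return W
def save(p,n): cv2.imwrite("pics/"+n,p["pixels"][:,:,::-1])
E
python3 - <<'E'
from h import *
s=ctrl.observe();print(s)
a=[]
for n in ["scene","top"]:
    p=viewer.capture(n);a.append(p);np.savez(n+".npz",**{k:p[k] for k in("pixels","range_z","camera_matrix","T")})
    W=cloud(p)
    for l in ["tray_1","cradle","stand_a","jar_0"]:
        for d in spotter.silhouettes(p,l):
            m=d["mask"];q=W[m];q=q[~np.isnan(q[:,0])]
            print(n,l,round(d["conf"],2),np.round(d["rect"]),np.round(np.median(q,0),3),np.round(np.percentile(q,[3,97],axis=0),3).tolist(),np.median(p["pixels"][m],0))
save(a[0],"scene0.png");save(a[1],"top0.png")
E
```

```text
{'t': 0.0, 'q': array([-1.15902016e+00,  2.41395990e-01,  3.71166589e-03,  1.33520914e+00,
       -2.33772804e-06,  1.57078254e+00]), 'joint_velocities': array([ 1.09028637e-04, -1.18966591e-04,  1.54469609e-03,  8.96823681e-05,
       -8.20830838e-04, -6.25094385e-04]), 'joint_efforts': array([-1.59419356e-03, -3.72320652e+01,  2.52406311e+01,  1.70013722e-02,
        4.36813423e-06, -3.19273397e-06]), 'position': array([ 0.19984957, -0.45759102,  0.21661669]), 'orientation': array([-3.07322811e+00, -6.41858010e-01,  6.76580431e-04]), 'force': array([-0.24814347, -1.00571393, -0.21573473]), 'torque': array([-0.01033169,  0.00672296,  0.0294054 ]), 'gripper_force': 0.0, 'grip_width': 0.08546361916557363}
scene tray_1 0.66 [301. 162.  27.  36.] [ 0.534 -0.29   0.061] [[0.512, -0.301, 0.042], [0.625, -0.28, 0.119]] [65. 42. 29.]
scene tray_1 0.6 [308. 153.  37.  37.] [ 0.56  -0.338  0.103] [[0.494, -0.357, 0.064], [0.616, -0.282, 0.147]] [83. 51. 36.]
scene tray_1 0.54 [320. 152.  18.  18.] [ 0.64  -0.559  0.026] [[0.564, -0.581, 0.01], [0.673, -0.457, 0.043]] [30. 48. 83.]
scene tray_
[... 1117 characters left out ...]
6.  20.  32.] [ 0.586 -0.108  0.006] [[0.54, -0.135, -0.001], [0.631, -0.084, 0.034]] [40. 39. 40.]
top stand_a 0.52 [199. 203.  16.  23.] [0.511 0.114 0.005] [[0.469, 0.089, -0.002], [0.555, 0.142, 0.031]] [38. 37. 39.]
top stand_a 0.46 [146. 189.   2.  18.] [0.552 0.323 0.006] [[0.513, 0.31, -0.001], [0.578, 0.329, 0.048]] [31.  29.5 27. ]
top jar_0 0.72 [164. 195.  14.  15.] [0.52  0.233 0.055] [[0.501, 0.214, 0.014], [0.543, 0.256, 0.062]] [27. 26. 25.]
top jar_0 0.68 [223. 185.  14.  14.] [0.565 0.016 0.06 ] [[0.546, -0.005, 0.02], [0.588, 0.037, 0.067]] [108. 101.  87.]
top jar_0 0.43 [145. 192.   2.  14.] [0.532 0.32  0.005] [[0.508, 0.31, -0.001], [0.571, 0.328, 0.041]] [28. 28. 27.]
```

View pics/scene0.png

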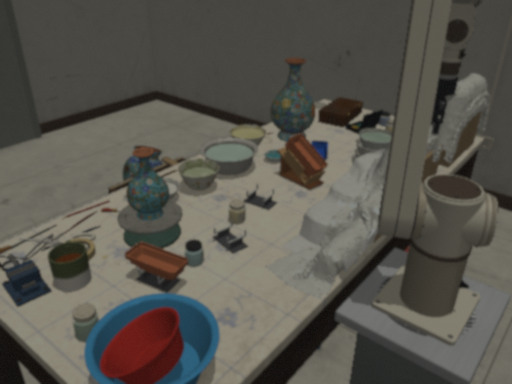

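View pics/top0.png

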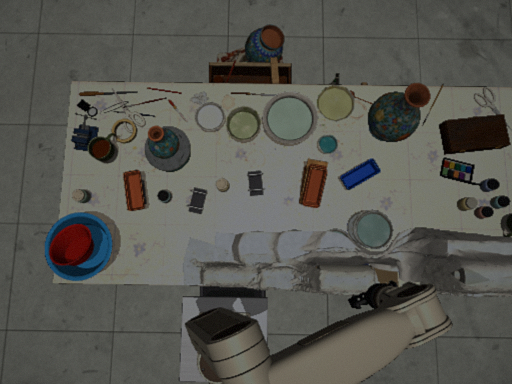

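The scene view shows the nest in its cradle at about (303,160), the two empty stands at (260,199) and (230,238), and the set-out tray at (156,262). The top view puts the nest at (314,185), the stands at (255,182) and (198,200), the jars at (222,184) and (163,196), the blue decoy at (360,174), and a plaster ridge in front.

```bash
cat >> h.py <<'E'
def rot(yaw,tilt):  # tool pose over tray: yaw of tray x, tilt = lean of tray z; tool z = -tray z, tool y = +-tray y
    Rt=R.from_euler('z',yaw)*R.from_euler('y',-tilt)
    return Rt
def grasp_R(Rt,cur):
    a=Rt*R.from_euler('x',np.pi); b=a*R.from_euler('z',np.pi)
    return min((a,b),key=lambda r:(cur.inv()*r).magnitude())
def plan(p0,R0,p1,R1,grip,n=None,rows_max=40):
    rv=(R0.inv()*R1).as_rotvec(); d=np.linalg.norm(np.array(p1)-p0)
    n=n or int(max(np.ceil(d/0.029),np.ceil(np.abs(rv).max()/0.115),1))
    p=np.array(p0,float);Rc=R0;out=[]
    for i in range(n):
        s=np.clip(np.round(Rc.inv().apply((np.array(p1)-p)/(n-i))/0.03,2),-1,1)
        w=np.clip(np.round((Rc.inv()*R1).as_rotvec()/(n-i)/0.12,2),-1,1)
        out.append([*s.tolist(),*w.tolist(),grip])
        p=p+Rc.apply(s*0.03);Rc=Rc*R.from_rotvec(w*0.12)
    return out
def show(rows):
    for i in range(0,len(rows),10): print('['+','.join('['+','.join('%g'%(x+0.0) for x in r)+']' for r in rows[i:i+10])+']')
def now():
    s=ctrl.observe(); return s["position"],R.from_rotvec(s["orientation"])
E
python3 - <<'E'
from h import *
P=[]
for n in["scene","top"]:
    p=dict(np.load(n+".npz"));W=cloud(p);P.append(W.reshape(-1,3))
    if n=="top": Wt=W;C=p["pixels"].astype(int)
A=np.concatenate(P)
for x in np.arange(.1,.5,.05):
    print(round(x,2),[round(float(np.nanmax(np.r_[0,A[(abs(A[:,0]-x)<.025)&(abs(A[:,1]-y)<.05)][:,2]])),2) for y in np.arange(-.6,.5,.1)])
def box(m,nm):
    q=Wt[m&~np.isnan(Wt[...,0])]
    r=cv2.minAreaRect(q[:,:2].astype(np.float32));print(nm,len(q),np.round(r[0],3),np.round(r[1],3),r[2])
X,Y,Z=Wt[...,0],Wt[...,1],Wt[...,2]
cop=(C[...,0]-C[...,2]>40)
box((abs(X-.56)<.1)&(abs(Y+.32)<.08)&cop&(Z>.04),"nest")
box((abs(X-.54)<.1)&(abs(Y-.345)<.06)&cop&(Z>.04),"done")
dark=C.sum(-1)<200
for c in[(.585,-.108),(.511,.115)]: box((abs(X-c[0])<.07)&(abs(Y-c[1])<.05)&dark&(Z<.06),"stand")
p,Rc=now();print(np.round(Rc.as_matrix(),2))
for yaw in [0,.1,-.1]:
  Rg=grasp_R(rot(yaw,np.pi/6),Rc);print(np.round(Rg.as_matrix(),2),(Rc.inv()*Rg).as_rotvec())
w=viewer.capture("wrist");print(w["camera_matrix"],np.round(np.r_[[Rc.inv().apply(w["T"][:3,3]-p)]],3),np.round(Rc.as_matrix().T@w["T"][:3,:3],2))
E
```

```text
0.1 [0.0, 0.0, 0.71, 0.73, 0.75, 0.78, 0.77, 0.51, 0.0, 0.0, 0.0]
0.15 [0.0, 0.69, 0.71, 0.73, 0.74, 0.78, 0.78, 0.4, 0.01, 0.0, 0.0]
0.2 [0.15, 0.68, 0.7, 0.71, 0.12, 0.77, 0.08, 0.08, 0.01, 0.01, 0.01]
0.25 [0.16, 0.68, 0.69, 0.26, 0.12, 0.11, 0.08, 0.08, 0.01, 0.01, 0.1]
0.3 [0.16, 0.23, 0.23, 0.23, 0.12, 0.08, 0.06, 0.03, 0.01, 0.01, 0.1]
0.35 [0.15, 0.16, 0.14, 0.14, 0.1, 0.07, 0.06, 0.01, 0.01, 0.01, 0.1]
0.4 [0.16, 0.16, 0.13, 0.13, 0.1, 0.07, 0.04, 0.01, 0.01, 0.01, 0.1]
0.45 [0.16, 0.16, 0.01, 0.01, 0.01, 0.01, 0.01, 0.04, 0.01, 0.08, 0.07]
nest 766 [ 0.57  -0.323] [0.073 0.173] 80.0368881225586
done 539 [0.538 0.344] [0.148 0.065] 11.066340446472168
stand 289 [ 0.582 -0.108] [0.096 0.055] 1.9173376560211182
stand 297 [0.51  0.112] [0.058 0.094] 78.2786636352539
[[ 0.92  0.4  -0.  ]
 [ 0.4  -0.92  0.  ]
 [-0.   -0.   -1.  ]]
[[ 0.87 -0.    0.5 ]
 [ 0.   -1.   -0.  ]
 [ 0.5   0.   -0.87]] [-0.10786905  0.5161628   0.40226553]
[[ 0.86  0.1   0.5 ]
 [ 0.09 -1.    0.05]
 [ 0.5   0.   -0.87]] [-0.08169924  0.51935874  0.30458973]
[[ 0.86 -0.1   0.5 ]
 [-0.09 -1.   -0.05]
 [ 0.5   0.   -0.87]] [-0.13403364  0.51207139  0.49992246]
[[342.08079498   0.         255.9923508 ]
 [  0.         342.08079498 192.8349507 ]
 [  0.           0.           1.        ]] [[ 0.082 -0.001 -0.156]] [[ 0.   -0.95 -0.32]
 [ 1.    0.    0.  ]
 [-0.   -0.32  0.95]]
```

Run:
```python
from h import *
p,Rc=now()
m=np.array([.22,-.45,.33]);show(plan(p,Rc,m,Rc,0))
Rg=grasp_R(rot(np.deg2rad(-10),np.pi/6),Rc)
m2=[.48,-.313,.25];show(plan(m,Rc,m2,Rg,0))
```

```text
[[0.18,0,-0.94,0,0,0,0],[0.18,0,-0.94,0,0,0,0],[0.18,0.01,-0.93,0,0,0,0],[0.18,0,-0.94,0,0,0,0]]
[[0.89,-0.07,0.24,-0.12,0.39,0.43,0],[0.87,-0.11,0.28,-0.12,0.38,0.43,0],[0.85,-0.16,0.32,-0.12,0.38,0.43,0],[0.83,-0.21,0.36,-0.12,0.39,0.44,0],[0.79,-0.26,0.39,-0.11,0.38,0.44,0],[0.76,-0.31,0.42,-0.11,0.39,0.43,0],[0.73,-0.35,0.45,-0.12,0.38,0.43,0],[0.68,-0.39,0.48,-0.12,0.39,0.44,0],[0.64,-0.44,0.5,-0.11,0.38,0.44,0],[0.59,-0.47,0.53,-0.12,0.39,0.43,0]]
[[0.54,-0.51,0.55,-0.11,0.38,0.44,0]]
```

Call:
drive_tool(
  plan=[
    [0.18,0,-0.94,0,0,0,0],
    [0.18,0,-0.94,0,0,0,0],
    [0.18,0.01,-0.93,0,0,0,0],
    [0.18,0,-0.94,0,0,0,0],
  ],
  grip_force=40,
)

```text
t: 0.88
position: [0.2201, -0.4495, 0.3312]
orientation: [-3.075, -0.642, 0.0]
force: [0.9, -0.1, -0.1]
grip_width: 0.0854
gripper_force: 0.0
```

Call:
drive_tool(
  plan=[
    [0.89,-0.07,0.24,-0.12,0.39,0.43,0],
    [0.87,-0.11,0.28,-0.12,0.38,0.43,0],
    [0.85,-0.16,0.32,-0.12,0.38,0.43,0],
    [0.83,-0.21,0.36,-0.12,0.39,0.44,0],
    [0.79,-0.26,0.39,-0.11,0.38,0.44,0],
    [0.76,-0.31,0.42,-0.11,0.39,0.43,0],
    [0.73,-0.35,0.45,-0.12,0.38,0.43,0],
    [0.68,-0.39,0.48,-0.12,0.39,0.44,0],
    [0.64,-0.44,0.5,-0.11,0.38,0.44,0],
    [0.59,-0.47,0.53,-0.12,0.39,0.43,0],
  ],
)

```text
t: 1.72
position: [0.4573, -0.3247, 0.2574]
orientation: [3.006, -0.184, 0.734]
force: [0.5, -1.0, 0.5]
grip_width: 0.0855
gripper_force: 0.0
```

Call:
drive_tool(
  plan=[
    [0.54,-0.51,0.55,-0.11,0.38,0.44,0],
    [0,0,0,0,0,0,0],
    [0,0,0,0,0,0,0],
  ],
)

```text
t: 1.97
position: [0.4796, -0.3112, 0.2488]
orientation: [2.983, -0.258, 0.795]
force: [0.3, -0.5, 1.1]
grip_width: 0.0856
gripper_force: 0.0
```

Run:
```python
from h import *
p,Rc=now();print(p,np.round(Rc.as_matrix(),3))
w=viewer.capture("wrist");np.savez("w1.npz",**{k:w[k] for k in("pixels","range_z","camera_matrix","T")})
save(w,"w1.png");W=cloud(w)
for d in spotter.silhouettes(w,"tray_1"):
    q=W[d["mask"]];print(d["conf"],d["rect"],np.nanmedian(q,0))
```

```text
[ 0.4796143  -0.31124243  0.24879006] [[ 0.854 -0.171  0.491]
 [-0.149 -0.985 -0.085]
 [ 0.498 -0.001 -0.867]]
0.83 [253.4, 172.4, 76.4, 158.8] [ 0.56150628 -0.32075202  0.09897161]
0.8 [394.6, 112.7, 121.1, 110.4] [ 0.62578072 -0.51488078  0.01783545]
0.62 [258.0, 90.0, 13.0, 0.9] [ 0.62778642 -0.33924473  0.13113219]
0.5 [250.9, 92.8, 60.5, 5.5] [ 0.62184574 -0.31606642  0.14218667]
```

View pics/w1.png

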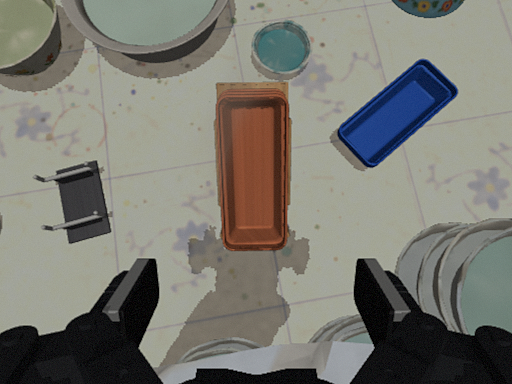

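The wrist picture shows the nest centred at (253,170) with the top rim clear, the blue decoy at (398,113), one stand at (80,200), and the open fingertips at (142,262) and (370,262).

```bash
cat >> h.py <<'E'
def rimfit(W,mask,Rt0,iters=3):
    """rim-top centre, R(tray) ; Rt0 approx tray rotation"""
    q=W[cv2.erode(mask.astype(np.uint8),np.ones((2,2)))>0];q=q[~np.isnan(q[:,0])]
    Rt=Rt0
    for _ in range(iters):
        l=Rt.inv().apply(q);c=np.median(l,0)
        top=np.percentile(l[:,2],99)
        # mode of the uppermost layer
        r=l[(l[:,2]>top-.006)]
        A=np.c_[r[:,:2]-r[:,:2].mean(0),np.ones(len(r))];k=np.linalg.lstsq(A,r[:,2],rcond=None)[0]
        bx=cv2.minAreaRect(r[:,:2].astype(np.float32));a=bx[2]
        sz=bx[1]
        if sz[0]<sz[1]: a-=90
        a=(a+45)%180-45
        ctr=Rt.apply([bx[0][0],bx[0][1],np.median(r[:,2])])
        nz=Rt.apply(np.array([-k[0],-k[1],1])/np.linalg.norm([k[0],k[1],1]))
        x=Rt.apply([np.cos(np.deg2rad(a)),np.sin(np.deg2rad(a)),0]);x-=nz*(x@nz);x/=np.linalg.norm(x)
        Rt=R.from_matrix(np.c_[x,np.cross(nz,x),nz])
    return ctr,Rt,sz,len(r),np.std(r[:,2]-A@k)
E
python3 - <<'E'
from h import *
w=dict(np.load("w1.npz"));W=cloud(w);p,Rc=now()
C=w["pixels"].astype(int)
X,Y,Z=np.moveaxis(W,-1,0)
m=(abs(X-.55)<.1)&(abs(Y+.32)<.06)&(C[...,0]-C[...,2]>35)&(Z>.04)
ctr,Rt,sz,n,sd=rimfit(W,m,rot(np.deg2rad(-10),np.pi/6))
print(ctr,sz,n,sd);print(np.round(Rt.as_matrix(),3),"yaw",np.rad2deg(np.arctan2(Rt.as_matrix()[1,0],Rt.as_matrix()[0,0])),"lean",np.rad2deg(np.arccos(Rt.as_matrix()[2,2])))
print("in tool",Rc.inv().apply(ctr-p))
# fingertips in tool frame
L=Rc.inv().apply((W-p).reshape(-1,3)).reshape(W.shape)
for s in(-1,1):
    f=L[(L[...,1]*s>.03)&(L[...,1]*s<.07)&(abs(L[...,0])<.03)&(L[...,2]>-.05)&(L[...,2]<.05)]
    print(len(f),np.round(np.percentile(f,[1,50,99],axis=0),4))
# rim profile in tray frame
l=Rt.inv().apply((W[m]-ctr));
print(np.histogram(l[:,2],bins=np.arange(-.045,.008,.004)))
# width along y for rows of top layer
t=l[l[:,2]>-.004]
for x0 in(-.05,-.02,.02,.05):
    y=t[abs(t[:,0]-x0)<.01][:,1];print(x0,np.percentile(y,[2,98]))
E
```

```text
[ 0.54841111 -0.31903984  0.11609367] (0.06418448686599731, 0.15057189762592316) 1064 0.0013945647620312994
[[ 0.851  0.157 -0.502]
 [-0.135  0.988  0.082]
 [ 0.508 -0.002  0.861]] yaw -8.985107780039348 lean 30.541465267167567
in tool [-0.00802682 -0.00636099  0.15063523]
1823 [[-0.012  -0.0588 -0.0499]
 [ 0.0053 -0.0458 -0.0403]
 [ 0.0101 -0.0451 -0.0263]]
1848 [[-0.0118  0.0394 -0.0498]
 [ 0.0054  0.04   -0.0402]
 [ 0.0102  0.0531 -0.026 ]]
(array([   1,    6,  137, 1647, 3951,  526,  516,  741, 1285,  676,  273,
       1007,    0]), array([-0.045, -0.041, -0.037, -0.033, -0.029, -0.025, -0.021, -0.017,
       -0.013, -0.009, -0.005, -0.001,  0.003,  0.007]))
-0.05 [-0.03184112  0.03101277]
-0.02 [-0.03135391  0.03167868]
0.02 [-0.03175251  0.03176156]
0.05 [-0.03199485  0.03179614]
```

Run:
```python
from h import *
p,Rc=now()
Rt=rot(np.deg2rad(-9),np.deg2rad(30.2));Rg=grasp_R(Rt,Rc)
ctr=np.array([0.5484,-0.319,0.1161])
t=ctr-Rg.apply([0,-.0015,.065])
show(plan(p,Rc,t,Rg,.12,n=5))
s=np.load("scene.npz");T=s["T"];print(T)
```

```text
[[-0.05,-0.03,0.57,0.02,0.01,-0.02,0.12],[-0.06,-0.03,0.57,0.01,0.01,-0.03,0.12],[-0.06,-0.03,0.57,0.02,0,-0.02,0.12],[-0.05,-0.02,0.57,0.01,0.01,-0.03,0.12],[-0.06,-0.02,0.57,0.02,0,-0.02,0.12]]
[[-0.78181343 -0.3084163   0.54189218 -0.20342329]
 [-0.62333044  0.36560902 -0.69122298  0.89222247]
 [ 0.01506377 -0.8781853  -0.47808331  0.75069294]
 [ 0.          0.          0.          1.        ]]
```

Call:
drive_tool(
  plan=[
    [-0.05,-0.03,0.57,0.02,0.01,-0.02,0.12],
    [-0.06,-0.03,0.57,0.01,0.01,-0.03,0.12],
    [-0.06,-0.03,0.57,0.02,0,-0.02,0.12],
    [-0.05,-0.02,0.57,0.01,0.01,-0.03,0.12],
    [-0.06,-0.02,0.57,0.02,0,-0.02,0.12],
    [0,0,0,0,0,0,0.12],
    [0,0,0,0,0,0,0.12],
  ],
)

```text
t: 2.65
position: [0.5153, -0.3158, 0.1714]
orientation: [2.987, -0.238, 0.804]
force: [0.2, -0.4, 0.3]
grip_width: 0.0752
gripper_force: 0.0
```

```bash
cat >> h.py <<'E'
def nestlook(name):
    p,Rc=now();w=viewer.capture("wrist");np.savez(name+".npz",**{k:w[k] for k in("pixels","range_z","camera_matrix","T")});save(w,name+".png")
    W=cloud(w);C=w["pixels"].astype(int);X,Y,Z=np.moveaxis(W,-1,0)
    L=Rc.inv().apply((W-p).reshape(-1,3)).reshape(W.shape)
    return p,Rc,W,C,X,Y,Z,L
E
python3 - <<'E'
from h import *
p,Rc,W,C,X,Y,Z,L=nestlook("w2");s=ctrl.observe();print(p,s["grip_width"])
m=(abs(X-.55)<.1)&(abs(Y+.32)<.06)&(C[...,0]-C[...,2]>35)&(Z>.04)
ctr,Rt,sz,n,sd=rimfit(W,m,rot(np.deg2rad(-9),np.pi/6));M=Rt.as_matrix()
print(ctr,sz,n,sd,np.rad2deg(np.arctan2(M[1,0],M[0,0])),np.rad2deg(np.arccos(M[2,2])),"in tool",Rc.inv().apply(ctr-p))
for zz in np.arange(-.06,.03,.006):
    o=[]
    for sg in(-1,1):
        f=L[(L[...,1]*sg>.03)&(L[...,1]*sg<.07)&(abs(L[...,0])<.03)&(abs(L[...,2]-zz)<.003)]
        o.append((len(f),np.round([f[:,1].min(),f[:,1].max(),f[:,0].min(),f[:,0].max()],4).tolist()) if len(f) else 0)
    print(round(zz,3),o)
E
```

```text
[ 0.51529357 -0.31581378  0.1713693 ] 0.07488026877753873
[ 0.54838781 -0.31944639  0.11608927] (0.06381673365831375, 0.14992332458496094) 1902 0.001354812086258012 -8.955899843940507 30.736072583696203 in tool [ 0.00103666 -0.00154101  0.0645047 ]
-0.06 [(586, [-0.0497, -0.038, -0.0054, 0.0126]), (590, [0.036, 0.0478, -0.0046, 0.0124])]
-0.054 [(584, [-0.0524, -0.0381, -0.0118, 0.0118]), (571, [0.0361, 0.0504, -0.0117, 0.0122])]
-0.048 [(563, [-0.0524, -0.038, -0.0114, 0.0119]), (575, [0.0361, 0.0506, -0.0118, 0.0119])]
-0.042 [(486, [-0.0522, -0.0381, -0.0115, 0.0121]), (481, [0.0359, 0.0502, -0.0107, 0.012])]
-0.036 [(429, [-0.0521, -0.0381, -0.0114, 0.0117]), (426, [0.0361, 0.0504, -0.0114, 0.0118])]
-0.03 [(347, [-0.0521, -0.0381, -0.0107, 0.0119]), (349, [0.0362, 0.0498, -0.0111, 0.0117])]
-0.024 [(110, [-0.0414, -0.0383, -0.0101, 0.0109]), (115, [0.0362, 0.0419, -0.0106, 0.0109])]
-0.018 [0, 0]
-0.012 [0, 0]
-0.006 [0, 0]
-0.0 [0, 0]
0.006 [0, 0]
0.012 [0, 0]
0.018 [0, 0]
0.024 [0, 0]
```

View pics/w2.png

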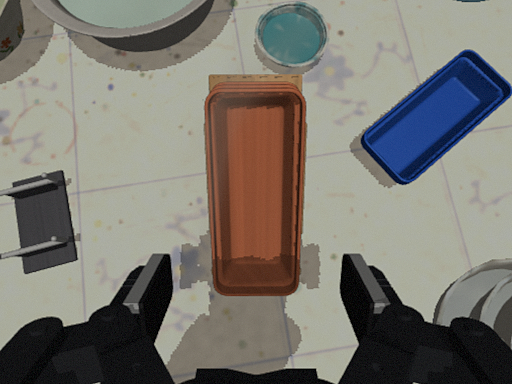

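The picture shows the tray between the fingers, rim at x 206–305, fingertips at (155,258) and (355,258). By depth the tips lie about 37 mm farther back than the nominal figure, so I'll cross-check with the other cameras before descending.

Run:
```python
from h import *
p,Rc=now()
for n in("scene","top"):
    w=viewer.capture(n);W=cloud(w);L=Rc.inv().apply((W-p).reshape(-1,3)).reshape(W.shape)
    save(w,n+"1.png")
    for zz in np.arange(-.06,.036,.006):
        f=L[(abs(L[...,1])<.08)&(abs(L[...,0])<.03)&(abs(L[...,2]-zz)<.003)]
        print(n,round(zz,3),len(f),np.round([f[:,1].min(),f[:,1].max(),f[:,0].min(),f[:,0].max()],3).tolist() if len(f) else 0)
    if n=="scene":
        K=w["camera_matrix"];c=np.linalg.inv(w["T"])@np.r_[p,1];uv=K@c[:3];u,v=(uv[:2]/uv[2]).astype(int);print(u,v,c[2])
        cr=w["pixels"][v-60:v+50,u-70:u+70,::-1];cr=cv2.resize(cr,None,fx=5,fy=5,interpolation=cv2.INTER_CUBIC)
        for zz,col in((-.023,(0,255,0)),(.012,(0,0,255))):
          for y in(-.0375,.0375):
            q=p+Rc.apply([0,y,zz]);c=np.linalg.inv(w["T"])@np.r_[q,1];uv=K@c[:3];uv=uv[:2]/uv[2];cv2.circle(cr,(int((uv[0]-u+70)*5),int((uv[1]-v+60)*5)),4,col,1)
        cv2.imwrite("pics/crop1.png",cr)
```

```text
scene -0.06 13 [-0.055, 0.039, -0.012, 0.003]
scene -0.054 16 [-0.055, 0.039, -0.013, 0.006]
scene -0.048 17 [-0.054, 0.039, -0.012, 0.006]
scene -0.042 18 [-0.054, 0.039, -0.011, 0.008]
scene -0.036 20 [-0.054, 0.039, -0.013, 0.007]
scene -0.03 21 [-0.054, 0.04, -0.012, 0.01]
scene -0.024 11 [-0.047, 0.037, -0.01, 0.01]
scene -0.018 2 [-0.043, 0.039, -0.006, -0.005]
scene -0.012 0 0
scene -0.006 0 0
scene -0.0 0 0
scene 0.006 0 0
scene 0.012 0 0
scene 0.018 0 0
scene 0.024 0 0
scene 0.03 0 0
317 137 1.501331217112041
top -0.06 3 [-0.049, 0.04, -0.003, 0.012]
top -0.054 3 [0.038, 0.044, 0.009, 0.013]
top -0.048 4 [-0.043, 0.041, 0.009, 0.012]
top -0.042 6 [-0.048, 0.049, 0.007, 0.012]
top -0.036 7 [-0.05, 0.05, 0.001, 0.012]
top -0.03 5 [-0.039, 0.043, 0.003, 0.012]
top -0.024 0 0
top -0.018 0 0
top -0.012 0 0
top -0.006 0 0
top -0.0 0 0
top 0.006 0 0
top 0.012 0 0
top 0.018 0 0
top 0.024 0 0
top 0.03 0 0
```

View pics/crop1.png

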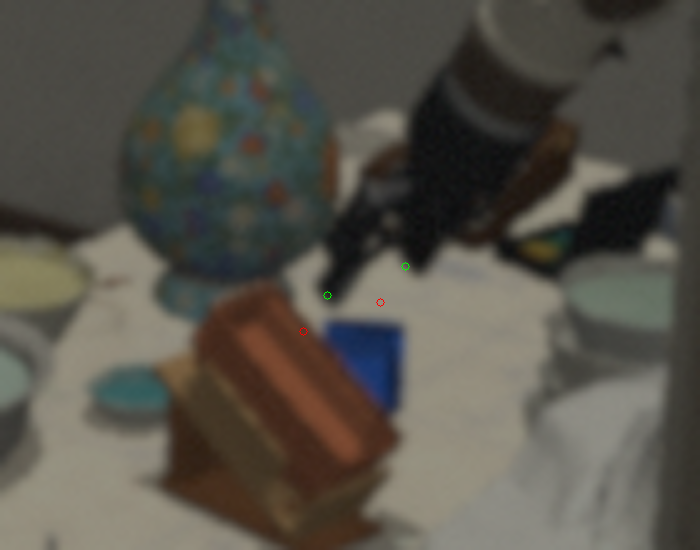

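The crop shows that the true fingertips coincide with my green marks (tip about 23 mm behind the TCP), not the red nominal ones. I trust that measurement and descend in two stages.

Call:
drive_tool(
  plan=[
    [0.01,-0.01,0.7,0,0,0,0.12],
    [0.01,-0.01,0.6,0,0,0,0.12],
    [0,0,0.6,0,0,0,0.12],
    [0,0,0.4,0,0,0,0.12],
    [0,0,0.2,0,0,0,0.12],
    [0,0,0,0,0,0,0.18],
    [0,0,0,0,0,0,0.18],
    [0,0,0,0,0,0,0.18],
  ],
)

```text
t: 3.47
position: [0.554, -0.3208, 0.1086]
orientation: [2.984, -0.236, 0.808]
force: [-0.0, 0.2, 0.6]
grip_width: 0.0701
gripper_force: 0.0
```

Run:
```python
from h import *
p,Rc,W,C,X,Y,Z,L=nestlook("w3");s=ctrl.observe();print(p,s["grip_width"],s["force"])
m=(abs(X-.55)<.1)&(abs(Y+.32)<.06)&(C[...,0]-C[...,2]>35)&(Z>.04)
l=L[m];top=-np.sort(-l[:,2])
for x0 in(-.06,-.03,0,.03,.06):
    r=l[(abs(l[:,0]-x0)<.008)];zt=np.percentile(r[:,2],2);r2=r[r[:,2]<zt+.004];print("rim",x0,round(zt,4),np.round(np.percentile(r2[:,1],[1,99]),4))
for sg in(-1,1):
    f=L[(L[...,1]*sg>.03)&(L[...,1]*sg<.06)&(abs(L[...,0])<.014)&(L[...,2]<.02)&~m&(C.sum(-1)<250)&(C.max(-1)-C.min(-1)<25)]
    print(len(f),np.round(np.percentile(f[:,2],[50,95,98,99,99.7]),4),np.round(np.sort(f[:,1]*sg)[[5,20]],4))
```

```text
[ 0.55396436 -0.32082251  0.10861247] 0.069835339581203 [-0.39287159  0.2985126   0.5738945 ]
rim -0.06 -0.0101 [-0.0318  0.0316]
rim -0.03 -0.0102 [-0.0319  0.0315]
rim 0 -0.0101 [-0.0321  0.0314]
rim 0.03 -0.01 [-0.0321  0.0313]
rim 0.06 -0.01 [-0.0322  0.0312]
8349 [-0.0733 -0.0332 -0.0275 -0.0246 -0.0226] [0.0317 0.0326]
8898 [-0.0736 -0.0343 -0.0287 -0.0262 -0.0241] [0.0303 0.0309]
```

View pics/w3.png

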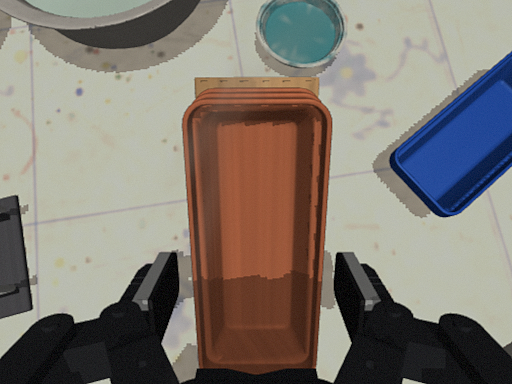

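The picture shows the tips at (160,260) and (352,260), straddling the rim (184–330) squarely and still short of it. Go 20 mm forward and check before closing.

Call:
drive_tool(
  plan=[
    [0,0.0,0.3,0,0,0,0.18],
    [0,0,0.25,0,0,0,0.18],
    [0,0,0.12,0,0,0,0.18],
    [0,0,0,0,0,0,0.18],
    [0,0,0,0,0,0,0.18],
  ],
)

```text
t: 3.93
position: [0.5634, -0.3215, 0.0889]
orientation: [2.987, -0.237, 0.804]
force: [-0.3, -0.5, 0.5]
grip_width: 0.07
gripper_force: 0.0
```

```bash
cat >> h.py <<'E'
def tiplook(name):
    p,Rc,W,C,X,Y,Z,L=nestlook(name);s=ctrl.observe();print(p,s["grip_width"],s["force"],s["gripper_force"])
    cop=(C[...,0]-C[...,2]>35)&(abs(L[...,1])<.05)&(L[...,2]<.06)
    l=L[cop]
    for x0 in(-.03,0,.03,.06):
        r=l[(abs(l[:,0]-x0)<.008)];zt=np.percentile(r[:,2],2);r2=r[r[:,2]<zt+.004];print("rim",x0,round(zt,4),np.round(np.percentile(r2[:,1],[1,99]),4))
    for sg in(-1,1):
        f=L[(L[...,1]*sg>.03)&(L[...,1]*sg<.048)&(abs(L[...,0])<.014)&(L[...,2]<.02)&(C[...,0]-C[...,2]<=20)&(C.sum(-1)<300)]
        print(len(f),np.round(np.percentile(f[:,2],[50,95,98,99,99.7]),4))
    return L,C
E
python3 -c "
from h import *
tiplook('w4')"
```

```text
[ 0.56338777 -0.32148742  0.08887688] 0.06997833800505103 [0.54741731 0.12380159 0.81380044] 0.0
rim -0.03 -0.0319 [-0.0311  0.0323]
rim 0 -0.0319 [-0.0313  0.0322]
rim 0.03 -0.0319 [-0.0314  0.0321]
rim 0.06 -0.032 [-0.0314  0.032 ]
4675 [-0.0575 -0.0284 -0.0249 -0.0233 -0.0222]
5100 [-0.0588 -0.0308 -0.028  -0.0269 -0.0261]
```

View pics/w4.png

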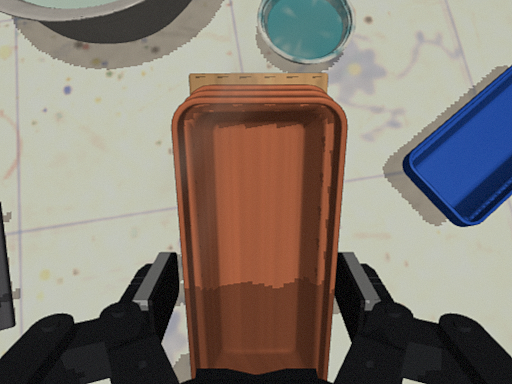

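The fingertips at (165,258) and (345,258) now overlap the top rim on both sides. I back off 2 mm for margin over the second rim, then close.

Call:
drive_tool(
  plan=[
    [0,0.03,-0.07,0,0,0,0.18],
    [0,0,0,0,0,0,0.23],
    [0,0,0,0,0,0,0.28],
    [0,0,0,0,0,0,0.33],
    [0,0,0,0,0,0,0.4],
    [0,0,0,0,0,0,0.5],
    [0,0,0,0,0,0,0.5],
  ],
  grip_force=50,
)

```text
t: 4.57
position: [0.5624, -0.3228, 0.0926]
orientation: [2.985, -0.237, 0.807]
force: [-5.3, 1.2, 5.9]
grip_width: 0.0625
gripper_force: 53.3
```

```bash
python3 -c "
from h import *
tiplook('w5')"
```

```text
[ 0.56240146 -0.3228193   0.09256357] 0.06270812079757358 [-4.60439287  0.64447177  5.90508371] 53.304548263549805
rim -0.03 -0.0283 [-0.0324  0.0309]
rim 0 -0.0282 [-0.0322  0.0304]
rim 0.03 -0.0281 [-0.0327  0.0309]
rim 0.06 -0.0282 [-0.0327  0.0308]
4852 [-0.06   -0.0312 -0.0284 -0.0267 -0.0243]
5127 [-0.0634 -0.0319 -0.0289 -0.027  -0.0244]
```

Call:
drive_tool(
  plan=[
    [0,0,-0.1,0,0,0,0.5],
    [0,0,-0.15,0,0,0,0.5],
    [0,0,-0.2,0,0,0,0.5],
    [0,0,-0.2,0,0,0,0.5],
    [0,0,0,0,0,0,0.5],
  ],
)

```text
t: 5.03
position: [0.5526, -0.3213, 0.1096]
orientation: [2.985, -0.237, 0.807]
force: [-0.6, -0.3, -1.9]
grip_width: 0.0624
gripper_force: 55.2
```

Run:
```python
from h import *
L,C=tiplook('w6')
# copper layers at uphill end: profile
cop=(C[...,0]-C[...,2]>35)&(abs(L[...,1])<.02)&(L[...,0]>.06)
l=L[cop];print(np.histogram(l[:,2],bins=np.arange(-.04,.05,.004)))
```

```text
[ 0.55259724 -0.32130039  0.10958472] 0.06235769714024408 [-0.5410807   0.19396617 -2.36310437] 55.17119765281677
rim -0.03 -0.0283 [-0.0323  0.0309]
rim 0 -0.0282 [-0.0322  0.0304]
rim 0.03 -0.0281 [-0.0326  0.0309]
rim 0.06 -0.028 [-0.0326  0.0309]
4842 [-0.0603 -0.0313 -0.0283 -0.0271 -0.0243]
5125 [-0.0633 -0.0319 -0.0289 -0.0271 -0.0246]
(array([  0,   0, 161, 646,  64, 790, 223, 214, 199, 289, 425, 518,  16,
       141, 162, 171,   0,   0,   0,   0,   0,   0]), array([-4.00000000e-02, -3.60000000e-02, -3.20000000e-02, -2.80000000e-02,
       -2.40000000e-02, -2.00000000e-02, -1.60000000e-02, -1.20000000e-02,
       -8.00000000e-03, -4.00000000e-03, -3.46944695e-17,  4.00000000e-03,
        8.00000000e-03,  1.20000000e-02,  1.60000000e-02,  2.00000000e-02,
        2.40000000e-02,  2.80000000e-02,  3.20000000e-02,  3.60000000e-02,
        4.00000000e-02,  4.40000000e-02,  4.80000000e-02]))
```

View pics/w6.png

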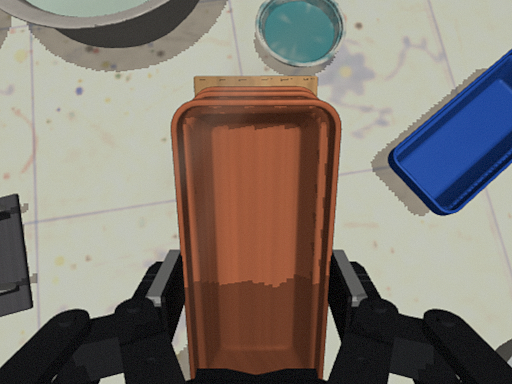

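The picture shows only the top tray rising, with a widening step to the second rim at (255,98). Draw it fully clear, and meanwhile compute the stands' poses and the way there.

Call:
drive_tool(
  plan=[
    [0,0,-0.4,0,0,0,0.5],
    [0,0,-0.6,0,0,0,0.5],
    [0,0,-0.7,0,0,0,0.5],
    [0,0,-0.7,0,0,0,0.5],
    [0,0,-0.7,0,0,0,0.5],
    [0,0,-0.6,0,0,0,0.5],
    [0,0,-0.4,0,0,0,0.5],
    [0,0,0,0,0,0,0.5],
  ],
)

```text
t: 5.75
position: [0.4918, -0.3124, 0.2187]
orientation: [2.981, -0.236, 0.812]
force: [0.1, -1.0, -1.4]
grip_width: 0.062
gripper_force: 55.7
```

```bash
cat >> h.py <<'E'
def stand(W,C,c,name="",zlim=(.001,.013)):
    X,Y,Z=np.moveaxis(W,-1,0)
    m=(abs(X-c[0])<.075)&(abs(Y-c[1])<.055)&(C.sum(-1)<260)&(C.max(-1)-C.min(-1)<40)&(Z>zlim[0])&(Z<zlim[1])
    k=np.ones((3,3),np.uint8);mm=cv2.morphologyEx(m.astype(np.uint8),cv2.MORPH_OPEN,k)>0
    q=W[mm]
    r=cv2.minAreaRect(q[:,:2].astype(np.float32));a=r[2]
    if r[1][0]<r[1][1]: a-=90
    a=(a+45)%180-45
    b=W[(abs(X-c[0])<.075)&(abs(Y-c[1])<.06)&(Z>.022)&(Z<.06)]
    ca,sa=np.cos(np.deg2rad(a)),np.sin(np.deg2rad(a));l=(b[:,:2]-r[0])@np.array([[ca,-sa],[sa,ca]])
    o=[np.round(np.percentile(l[l[:,0]*s>.01],[3,50,97],axis=0).ravel(),3).tolist() for s in(-1,1) if (l[:,0]*s>.01).sum()>3]
    print(name,len(q),"ctr",np.round(r[0],4),"size",np.round(r[1],4),"yaw",round(a,1),"z",np.round(np.median(q[:,2]),4),"bars[x3 y3 z.. pct]",o)
    return r[0],a
E
python3 - <<'E'
from h import *
for n in("w1","w2","top","scene"):
    w=dict(np.load(n+".npz"));W=cloud(w);C=w["pixels"].astype(int)
    for c in((.584,-.107),(.511,.113)):
        try: stand(W,C,c,n)
        except Exception as e: print(n,c,e)
w=dict(np.load("w6.npz"));
p,Rc,W,C,X,Y,Z,L=nestlook("w7");print(p,ctrl.observe()["force"],ctrl.observe()["grip_width"])
m=(C[...,0]-C[...,2]>35)&(L[...,2]>-.034)&(L[...,2]<-.022)&(abs(L[...,1])<.04)
print("far rim x",np.percentile(L[m][:,0],[98,99,99.8]),"z",[round(float(np.median(L[m&(abs(L[...,0]-x)<.01)][:,2])),4) for x in(-.02,.03,.06)])
m2=(C[...,0]-C[...,2]>35)&(L[...,2]>.02)
q=W[m2&(abs(X-.56)<.1)&(abs(Y+.32)<.06)];print("below: zmax",np.nanmax(q[:,2]) if len(q) else 0,len(q))
E
```

```text
w1 2469 ctr [ 0.5841 -0.1084] size [0.0951 0.0517] yaw 6.3 z 0.0048 bars[x3 y3 z.. pct] [[-0.032, -0.031, -0.03, 0.002, -0.027, 0.03], [0.028, -0.031, 0.029, 0.002, 0.032, 0.03]]
w1 0 ctr [0. 0.] size [0. 0.] yaw 0.0 z nan bars[x3 y3 z.. pct] []
w2 3948 ctr [ 0.584  -0.1083] size [0.0951 0.052 ] yaw 6.4 z 0.0047 bars[x3 y3 z.. pct] [[-0.032, -0.031, -0.03, -0.003, -0.027, 0.027], [0.028, -0.031, 0.029, -0.006, 0.032, 0.02]]
w2 0 ctr [0. 0.] size [0. 0.] yaw 0.0 z nan bars[x3 y3 z.. pct] []
top 106 ctr [ 0.5717 -0.1099] size [0.0604 0.0502] yaw 1.7 z 0.0056 bars[x3 y3 z.. pct] [[-0.021, -0.031, -0.018, 0.002, -0.013, 0.029], [0.038, -0.029, 0.041, -0.002, 0.045, 0.032]]
top 150 ctr [0.5115 0.1143] size [0.0525 0.0948] yaw -11.7 z 0.005 bars[x3 y3 z.. pct] [[-0.032, -0.03, -0.03, 0.002, -0.028, 0.027], [0.028, -0.027, 0.03, 0.005, 0.033, 0.029]]
scene 123 ctr [ 0.5752 -0.1077] size [0.0818 0.0514] yaw 5.2 z 0.0036 bars[x3 y3 z.. pct] [[-0.025, -0.03, -0.022, 0.001, -0.019, 0.032], [0.035, -0.031, 0.038, -0.001, 0.043, 0.035]]
scene 237 ctr [0.5102 0.1171] size [0.0532 0.094 ] yaw -12.4 z 0.004 bars[x3 y3 z.. pct] [[-0.033, -0.03, -0.029, 0.001, -0.026, 0.031], [0.027, -0.031, 0.031, 0.001, 0.034, 0.032]]
[ 0.491793   -0.31240181  0.21866973] [-0.21352169 -0.37577103 -1.71867678] 0.062400633436388894
far rim x [0.07433478 0.07444041 0.07448155] z [-0.0275, -0.0274, -0.0273]
below: zmax 0.14445862354027247 1347
  return _methods._mean(a, axis=axis, dtype=dtype,
  ret = ret.dtype.type(ret / rcount)
```

Run:
```python
from h import *
p,Rc=now();Rt=rot(np.deg2rad(6.35),0);Rg=grasp_R(Rt,Rc)
m=np.array([.5,-.28,.26]);Rm=Rc
show(plan(p,Rc,m,Rm,.5))
t=np.array([.584,-.1083,0])-Rg.apply([-.0005,-.001,0]);t[2]=.14
print(t);show(plan(m,Rm,t,Rg,.5,n=14))
```

```text
[[0.41,-0.55,-0.59,0,0,0,0.5],[0.4,-0.55,-0.6,0,0,0,0.5]]
[ 0.58460753 -0.10923856  0.14      ]
[[-0.03,-0.43,0.31,0.04,-0.31,-0.16,0.5],[-0.01,-0.43,0.32,0.04,-0.31,-0.16,0.5],[0.01,-0.43,0.32,0.04,-0.31,-0.16,0.5],[0.03,-0.43,0.32,0.04,-0.31,-0.16,0.5],[0.05,-0.43,0.32,0.04,-0.31,-0.16,0.5],[0.07,-0.42,0.32,0.05,-0.32,-0.15,0.5],[0.09,-0.42,0.32,0.04,-0.31,-0.16,0.5],[0.11,-0.42,0.32,0.05,-0.32,-0.15,0.5],[0.14,-0.41,0.32,0.04,-0.31,-0.16,0.5],[0.15,-0.41,0.31,0.05,-0.32,-0.15,0.5]]
[[0.17,-0.4,0.31,0.04,-0.31,-0.16,0.5],[0.19,-0.4,0.3,0.04,-0.32,-0.15,0.5],[0.22,-0.39,0.3,0.05,-0.31,-0.16,0.5],[0.23,-0.39,0.29,0.04,-0.32,-0.15,0.5]]
```

Call:
drive_tool(
  plan=[
    [0.41,-0.55,-0.59,0,0,0,0.5],
    [0.4,-0.55,-0.6,0,0,0,0.5],
  ],
)

```text
t: 5.97
position: [0.4982, -0.2787, 0.2551]
orientation: [2.991, -0.241, 0.798]
force: [0.4, 0.6, -2.0]
grip_width: 0.0626
gripper_force: 55.7
```

Call:
drive_tool(
  plan=[
    [-0.03,-0.43,0.31,0.04,-0.31,-0.16,0.5],
    [-0.01,-0.43,0.32,0.04,-0.31,-0.16,0.5],
    [0.01,-0.43,0.32,0.04,-0.31,-0.16,0.5],
    [0.03,-0.43,0.32,0.04,-0.31,-0.16,0.5],
    [0.05,-0.43,0.32,0.04,-0.31,-0.16,0.5],
    [0.07,-0.42,0.32,0.05,-0.32,-0.15,0.5],
    [0.09,-0.42,0.32,0.04,-0.31,-0.16,0.5],
    [0.11,-0.42,0.32,0.05,-0.32,-0.15,0.5],
    [0.14,-0.41,0.32,0.04,-0.31,-0.16,0.5],
    [0.15,-0.41,0.31,0.05,-0.32,-0.15,0.5],
  ],
)

```text
t: 6.8
position: [0.5597, -0.1562, 0.1704]
orientation: [3.124, 0.059, 0.228]
force: [0.8, -0.1, -2.1]
grip_width: 0.0625
gripper_force: 55.7
```

Call:
drive_tool(
  plan=[
    [0.17,-0.4,0.31,0.04,-0.31,-0.16,0.5],
    [0.19,-0.4,0.3,0.04,-0.32,-0.15,0.5],
    [0.22,-0.39,0.3,0.05,-0.31,-0.16,0.5],
    [0.23,-0.39,0.29,0.04,-0.32,-0.15,0.5],
    [0,0,0,0,0,0,0.5],
    [0,0,0,0,0,0,0.5],
  ],
)

```text
t: 7.3
position: [0.584, -0.1074, 0.1355]
orientation: [-3.134, -0.177, 0.01]
force: [0.1, -0.4, -1.8]
grip_width: 0.0623
gripper_force: 55.7
```

Run:
```python
from h import *
p,Rc,W,C,X,Y,Z,L=nestlook("w8");s=ctrl.observe();print(p,s["force"],s["grip_width"])
Rg=grasp_R(rot(np.deg2rad(6.35),0),Rc);print("rot err",(Rc.inv()*Rg).as_rotvec())
m=(C[...,0]-C[...,2]>35)&(abs(L[...,1])<.05)&(L[...,2]<.03)
l=L[m]
for x0 in(-.03,0,.03,.06):
    r=l[abs(l[:,0]-x0)<.008];zt=np.percentile(r[:,2],2);r2=r[r[:,2]<zt+.004];print(x0,round(zt,4),np.round(np.percentile(r2[:,1],[1,99]),4))
print("far",np.percentile(l[l[:,2]<-.022][:,0],99.5))
stand(W,C,(.584,-.108),"vis")
tgt=np.array([.584,-.1083,0]);
T=tgt-Rg.apply([-.0005,-.001,0]);T[2]=.060;show(plan(p,Rc,T,Rg,.5,n=6))
```

```text
[ 0.5840256  -0.10740946  0.13551399] [-0.6721639  -0.29309962 -0.77385695] 0.062315217599868404
rot err [-0.003168    0.00595815  0.00203542]
-0.03 -0.0281 [-0.0323  0.0311]
0 -0.0281 [-0.032   0.0304]
0.03 -0.028 [-0.0325  0.031 ]
0.06 -0.028 [-0.0325  0.0309]
far 0.07490461228959208
vis 0 ctr [0. 0.] size [0. 0.] yaw 0.0 z nan bars[x3 y3 z.. pct] []
[[0,0.01,0.42,0,0.01,0,0.5],[0,0.01,0.42,-0.01,0.01,0,0.5],[0.01,0.01,0.42,0,0.01,0,0.5],[0,0.01,0.42,-0.01,0.01,0.01,0.5],[0.01,0.01,0.42,0,0,0,0.5],[0,0.02,0.42,-0.01,0.01,0.01,0.5]]
  return _methods._mean(a, axis=axis, dtype=dtype,
  ret = ret.dtype.type(ret / rcount)
```

View pics/w8.png

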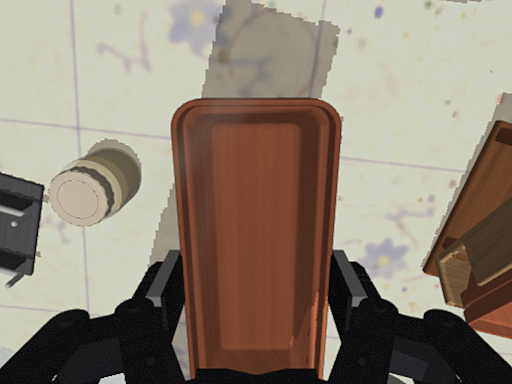

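The held tray is centred between the fingers at (255,240), the jar at (95,190) stands well clear, and the nest is to the right. Lower to just above the bars.

Call:
drive_tool(
  plan=[
    [0,0.01,0.42,0,0.01,0,0.5],
    [0,0.01,0.42,-0.01,0.01,0,0.5],
    [0.01,0.01,0.42,0,0.01,0,0.5],
    [0,0.01,0.42,-0.01,0.01,0.01,0.5],
    [0.01,0.01,0.42,0,0,0,0.5],
    [0,0.02,0.42,-0.01,0.01,0.01,0.5],
    [0,0,0,0,0,0,0.5],
    [0,0,0,0,0,0,0.5],
  ],
)

```text
t: 8.02
position: [0.5838, -0.111, 0.0624]
orientation: [3.136, 0.169, 0.004]
force: [-0.3, 0.1, -1.3]
grip_width: 0.0625
gripper_force: 55.7
```

Run:
```python
from h import *
p,Rc=now();s=ctrl.observe();print(p,s["force"])
Rg=grasp_R(rot(np.deg2rad(6.35),0),Rc);print("rot err",(Rc.inv()*Rg).as_rotvec(), "pos err tool",Rc.inv().apply(np.array([.58461,-.10924,p[2]])-p))
```

```text
[ 0.58382889 -0.11099885  0.06240903] [-0.27446212  0.13815166 -1.33131667]
rot err [ 0.00119435 -0.00222266 -0.00328562] pos err tool [ 9.65383921e-04 -1.66484599e-03  1.65280581e-07]
```

Call:
drive_tool(
  plan=[
    [0.02,-0.03,0.2,0,0,0,0.5],
    [0,0,0.15,0,0,0,0.5],
    [0,0,0.05,0,0,0,0.5],
    [0,0,0,0,0,0,0.5],
  ],
)

```text
t: 8.35
position: [0.5851, -0.1094, 0.0502]
orientation: [3.136, 0.171, 0.004]
force: [0.0, -0.3, -1.7]
grip_width: 0.0624
gripper_force: 55.8
```

Call:
drive_tool(
  plan=[
    [0,0,0.05,0,0,0,0.5],
    [0,0,0.05,0,0,0,0.5],
    [0,0,0,0,0,0,0.5],
  ],
)

```text
t: 8.6
position: [0.5853, -0.1094, 0.0472]
orientation: [3.136, 0.171, 0.005]
force: [-0.5, -0.8, -3.3]
grip_width: 0.0624
gripper_force: 55.8
```

Call:
drive_tool(
  plan=[
    [0,0,0.04,0,0,0,0.5],
    [0,0,0,0,0,0,0.5],
  ],
)

```text
t: 8.77
position: [0.5853, -0.1094, 0.0461]
orientation: [3.136, 0.171, 0.005]
force: [0.0, 0.4, -2.0]
grip_width: 0.0627
gripper_force: 55.8
```

Call:
drive_tool(
  plan=[
    [0,0,0.04,0,0,0,0.5],
    [0,0,0,0,0,0,0.5],
  ],
)

```text
t: 8.93
position: [0.5853, -0.1094, 0.0449]
orientation: [3.136, 0.171, 0.005]
force: [-0.0, -0.3, -1.3]
grip_width: 0.0622
gripper_force: 55.8
```

Call:
drive_tool(
  plan=[
    [0,0,0.04,0,0,0,0.5],
    [0,0,0,0,0,0,0.5],
  ],
)

```text
t: 9.1
position: [0.5855, -0.1095, 0.0444]
orientation: [3.136, 0.171, 0.006]
force: [-1.5, -0.3, 2.3]
grip_width: 0.0624
gripper_force: 56.2
```

Call:
drive_tool(
  plan=[
    [0,0,0.03,0,0,0,0.5],
    [0,0,0,0,0,0,0.5],
  ],
)

```text
t: 9.27
position: [0.5856, -0.1095, 0.0443]
orientation: [3.136, 0.171, 0.007]
force: [-2.0, 0.5, 5.8]
grip_width: 0.0627
gripper_force: 56.7
```

Contact at the expected height (seated force +6 N). Release gently and retreat straight up.

Call:
drive_tool(
  plan=[
    [0,0,0,0,0,0,0.25],
    [0,0,0,0,0,0,0.18],
    [0,0,0,0,0,0,0.12],
    [0,0,0,0,0,0,0.1],
    [0,0,-0.3,0,0,0,0.1],
    [0,0,-0.7,0,0,0,0.1],
    [0,0,-1,0,0,0,0.1],
    [0,0,-1,0,0,0,0.1],
    [0,0,-0.6,0,0,0,0.1],
    [0,0,0,0,0,0,0.1],
  ],
)

```text
t: 10.1
position: [0.5884, -0.11, 0.1571]
orientation: [3.133, 0.171, 0.021]
force: [0.9, -0.5, 1.0]
grip_width: 0.0768
gripper_force: 0.0
```

Run:
```python
from h import *
p,Rc,W,C,X,Y,Z,L=nestlook("w9");print(p)
m=(abs(X-.584)<.1)&(abs(Y+.108)<.06)&(C[...,0]-C[...,2]>35)&(Z>.03)
ctr,Rt,sz,n,sd=rimfit(W,m,rot(np.deg2rad(6.35),0));M=Rt.as_matrix()
print("tray1 rim",ctr,sz,"yaw",np.rad2deg(np.arctan2(M[1,0],M[0,0])),"z axis",M[:,2])
try: stand(W,C,(.511,.115),"B wrist")
except Exception as e: print(e)
# back to nest hover, tray_2 rim 14 mm lower along tray z
Rt=rot(np.deg2rad(-9),np.deg2rad(30.3));Rg=grasp_R(Rt,Rc)
c2=np.array([0.5484,-.3192,.1161])-Rt.apply([0,0,.014])
a=[.56,-.17,.2];b=c2-Rg.apply([0,-.001,.06]);print(b)
show(plan(p,Rc,a,Rc,.1));show(plan(np.array(a),Rc,b,Rg,.12,n=9))
```

```text
[ 0.58841993 -0.10997742  0.15709011]
tray1 rim [ 0.58513273 -0.10918782  0.07191573] (0.14871372282505035, 0.06292828917503357) yaw 6.471770780565128 z axis [-0.01138739  0.00457488  0.9999247 ]
B wrist 3234 ctr [0.5123 0.113 ] size [0.0486 0.0961] yaw -11.3 z 0.0045 bars[x3 y3 z.. pct] [[-0.032, -0.029, -0.029, -0.016, -0.027, 0.001], [0.028, -0.029, 0.031, -0.014, 0.032, 0.005]]
[ 0.52532103 -0.31655711  0.1558162 ]
[[-0.38,0.63,-0.48,0,0,0,0.1],[-0.38,0.63,-0.48,0,0,0,0.1],[-0.38,0.63,-0.48,0,0,0,0.1]]
[[-0.19,0.52,0.16,-0.06,0.47,0.24,0.12],[-0.18,0.53,0.16,-0.06,0.47,0.24,0.12],[-0.18,0.53,0.15,-0.06,0.48,0.24,0.12],[-0.17,0.54,0.14,-0.06,0.47,0.24,0.12],[-0.16,0.54,0.14,-0.06,0.48,0.24,0.12],[-0.15,0.55,0.14,-0.07,0.47,0.24,0.12],[-0.15,0.55,0.13,-0.06,0.48,0.24,0.12],[-0.14,0.55,0.13,-0.07,0.47,0.24,0.12],[-0.12,0.55,0.12,-0.06,0.48,0.25,0.12]]
```

Tray 1 sits within 1 mm and 0.2° of the stand, level. Back to the nest.

Call:
drive_tool(
  plan=[
    [-0.38,0.63,-0.48,0,0,0,0.1],
    [-0.38,0.63,-0.48,0,0,0,0.1],
    [-0.38,0.63,-0.48,0,0,0,0.1],
  ],
)

```text
t: 10.4
position: [0.5557, -0.1693, 0.1929]
orientation: [3.137, 0.173, -0.0]
force: [-0.0, 0.0, 0.6]
grip_width: 0.0766
gripper_force: 0.0
```

Call:
drive_tool(
  plan=[
    [-0.19,0.52,0.16,-0.06,0.47,0.24,0.12],
    [-0.18,0.53,0.16,-0.06,0.47,0.24,0.12],
    [-0.18,0.53,0.15,-0.06,0.48,0.24,0.12],
    [-0.17,0.54,0.14,-0.06,0.47,0.24,0.12],
    [-0.16,0.54,0.14,-0.06,0.48,0.24,0.12],
    [-0.15,0.55,0.14,-0.07,0.47,0.24,0.12],
    [-0.15,0.55,0.13,-0.06,0.48,0.24,0.12],
    [-0.14,0.55,0.13,-0.07,0.47,0.24,0.12],
    [-0.12,0.55,0.12,-0.06,0.48,0.25,0.12],
    [0,0,0,0,0,0,0.12],
  ],
)

```text
t: 11.23
position: [0.5171, -0.3159, 0.1453]
orientation: [2.993, -0.246, 0.785]
force: [-0.7, -0.2, -1.0]
grip_width: 0.075
gripper_force: 0.0
```

Run:
```python
from h import *
p,Rc,W,C,X,Y,Z,L=nestlook("w10");s=ctrl.observe();print(p,s["grip_width"])
m=(abs(X-.55)<.1)&(abs(Y+.32)<.06)&(C[...,0]-C[...,2]>35)&(Z>.04)
ctr,Rt,sz,n,sd=rimfit(W,m,rot(np.deg2rad(-9),np.pi/6));M=Rt.as_matrix()
print(ctr,sz,n,sd,np.rad2deg(np.arctan2(M[1,0],M[0,0])),np.rad2deg(np.arccos(M[2,2])),"in tool",Rc.inv().apply(ctr-p))
Rt=rot(np.deg2rad(-9),np.deg2rad(30.3));Rg=grasp_R(Rt,Rc);print("rot err",(Rc.inv()*Rg).as_rotvec())
f=ctr-Rg.apply([0,-.001,-.012]);show(plan(p,Rc,f,Rg,.15,n=5))
```

```text
[ 0.51710928 -0.31590798  0.14525749] 0.07531093890067636
[ 0.55679879 -0.32062315  0.10485988] (0.06429553776979446, 0.1501043736934662) 2357 0.001291711620477593 -8.948238977088536 30.651033079172844 in tool [ 0.0149842  -0.0016106   0.05479358]
rot err [-0.00072963  0.01627977 -0.0068055 ]
[[0.1,0,0.45,0,0.03,-0.01,0.15],[0.1,0,0.44,0,0.03,-0.01,0.15],[0.1,-0.01,0.45,0,0.03,-0.01,0.15],[0.1,0,0.44,0,0.02,-0.01,0.15],[0.09,-0.01,0.45,-0.01,0.03,-0.02,0.15]]
```

Call:
drive_tool(
  plan=[
    [0.2,0,0.2,0,0.06,-0.02,0.15],
    [0.2,0,0.4,0,0.06,-0.02,0.15],
    [0.09,-0.01,0.6,0,0.02,-0.02,0.15],
    [0,0,0.6,0,0,0,0.15],
    [0,-0.01,0.4,0,0,0,0.18],
    [0,0,0,0,0,0,0.18],
    [0,0,0,0,0,0,0.18],
  ],
)

```text
t: 11.87
position: [0.5683, -0.3213, 0.0995]
orientation: [2.983, -0.222, 0.815]
force: [-0.3, 0.5, -0.7]
grip_width: 0.0701
gripper_force: 0.0
```

Run:
```python
from h import *
L,C=tiplook("w11")
m=(C[...,0]-C[...,2]>35)&(abs(L[...,1])<.035)&(abs(L[...,2]+.0085)<.012)
print("far",np.percentile(L[m][:,0],[98,99.5]))
p,Rc=now();Rg=grasp_R(rot(np.deg2rad(-9),np.deg2rad(30.4)),Rc);print("rot err",(Rc.inv()*Rg).as_rotvec())
```

```text
[ 0.56827086 -0.32133045  0.09950891] 0.0701380216234901 [-0.35934069  0.40676137  0.96610887] 0.0
rim -0.03 -0.0113 [-0.0309  0.0329]
rim 0 -0.0111 [-0.0307  0.0332]
rim 0.03 -0.0108 [-0.0306  0.0333]
rim 0.06 -0.0111 [-0.0297  0.0331]
4709 [-0.0574 -0.0286 -0.0251 -0.0231 -0.0218]
5230 [-0.0585 -0.0292 -0.026  -0.0243 -0.0225]
far [0.0678918  0.06873915]
rot err [-0.00152593 -0.00446487  0.00746842]
```

Call:
drive_tool(
  plan=[
    [-0.1,0.04,0,0,-0.02,0.03,0.18],
    [-0.1,0.04,0,0,-0.01,0.03,0.18],
    [0,0,0.25,0,0,0,0.18],
    [0,0,0.2,0,0,0,0.18],
    [0,0,0.12,0,0,0,0.18],
    [0,0,0,0,0,0,0.18],
    [0,0,0,0,0,0,0.18],
  ],
)

```text
t: 12.5
position: [0.5707, -0.3252, 0.082]
orientation: [2.984, -0.236, 0.812]
force: [0.6, -0.3, -0.3]
grip_width: 0.0698
gripper_force: 0.0
```

Run:
```python
from h import *
L,C=tiplook("w12")
m=(C[...,0]-C[...,2]>35)&(abs(L[...,1])<.035)&(abs(L[...,2]+.028)<.012)
print("far",np.percentile(L[m][:,0],[98,99.5]))
p,Rc=now();Rg=grasp_R(rot(np.deg2rad(-9),np.deg2rad(30.4)),Rc);print("rot err",(Rc.inv()*Rg).as_rotvec())
```

```text
[ 0.57067039 -0.32517228  0.082012  ] 0.06963992304018883 [ 0.26734611 -0.35371221 -0.59564359] 0.0
rim -0.03 -0.0279 [-0.034   0.0298]
rim 0 -0.0277 [-0.034   0.0298]
rim 0.03 -0.0276 [-0.0341  0.0296]
rim 0.06 -0.0276 [-0.0339  0.0296]
4675 [-0.0573 -0.0284 -0.025  -0.0231 -0.0217]
5231 [-0.0586 -0.0296 -0.0261 -0.0247 -0.0231]
far [0.07394995 0.07421116]
rot err [-0.00096208 -0.00074816 -0.00083649]
```

Call:
drive_tool(
  plan=[
    [0,-0.03,0.06,0,0,0,0.18],
    [0,0,0,0,0,0,0.23],
    [0,0,0,0,0,0,0.28],
    [0,0,0,0,0,0,0.33],
    [0,0,0,0,0,0,0.4],
    [0,0,0,0,0,0,0.5],
    [0,0,0,0,0,0,0.5],
  ],
  grip_force=50,
)

```text
t: 13.13
position: [0.5717, -0.3245, 0.0815]
orientation: [2.984, -0.236, 0.813]
force: [-5.1, 2.5, 5.3]
grip_width: 0.0623
gripper_force: 54.1
```

Call:
drive_tool(
  plan=[
    [0,0,-0.1,0,0,0,0.5],
    [0,0,-0.15,0,0,0,0.5],
    [0,0,-0.2,0,0,0,0.5],
    [0,0,-0.2,0,0,0,0.5],
    [0,0,0,0,0,0,0.5],
  ],
)

```text
t: 13.55
position: [0.5622, -0.3234, 0.0993]
orientation: [2.982, -0.236, 0.814]
force: [-0.1, 0.3, -1.0]
grip_width: 0.0623
gripper_force: 54.8
```

Run:
```python
from h import *
L,C=tiplook('w13')
cop=(C[...,0]-C[...,2]>35)&(abs(L[...,1])<.02)&(L[...,0]>.06)
l=L[cop];print(np.histogram(l[:,2],bins=np.arange(-.036,.04,.004))[0])
```

```text
[ 0.56216915 -0.32342563  0.09926275] 0.06265790190902785 [-1.26893271  0.84241633 -0.96379642] 54.84041154384613
rim -0.03 -0.0289 [-0.0323  0.031 ]
rim 0 -0.0286 [-0.0322  0.0304]
rim 0.03 -0.0284 [-0.0326  0.031 ]
rim 0.06 -0.0283 [-0.0325  0.0309]
4819 [-0.0606 -0.0313 -0.0289 -0.027  -0.0245]
5131 [-0.0634 -0.0321 -0.0291 -0.0272 -0.0242]
[  0 222 571  74 795 211 201 202 300 241 514  10   0   0   0   0   0   0]
```

View pics/w13.png

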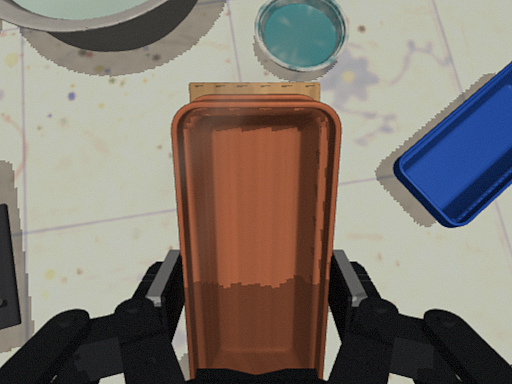

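Only tray 3's rim remains below, at (255,98). Draw clear.

Call:
drive_tool(
  plan=[
    [0,0,-0.4,0,0,0,0.5],
    [0,0,-0.6,0,0,0,0.5],
    [0,0,-0.7,0,0,0,0.5],
    [0,0,-0.7,0,0,0,0.5],
    [0,0,-0.7,0,0,0,0.5],
    [0,0,-0.7,0,0,0,0.5],
    [0,0,-0.6,0,0,0,0.5],
    [0,0,-0.2,0,0,0,0.5],
    [0,0,0,0,0,0,0.5],
  ],
)

```text
t: 14.35
position: [0.4932, -0.3129, 0.2195]
orientation: [2.98, -0.235, 0.817]
force: [-0.0, -1.1, -0.6]
grip_width: 0.0628
gripper_force: 55.1
```

Run:
```python
from h import *
p,Rc=now();s=ctrl.observe();print(p,s["force"],s["grip_width"])
Rg=grasp_R(rot(np.deg2rad(-11.7),0),Rc)
a=[.49,-.22,.27];show(plan(p,Rc,a,Rc,.5));b=[.5,-.01,.22]
show(plan(np.array(a),Rc,b,Rg,.5,n=14))
```

```text
[ 0.49316839 -0.31294764  0.21948665] [-0.0013027  -1.11114638 -0.57314703] 0.06281757949854311
[[0.09,-0.76,-0.44,0,0,0,0.5],[0.09,-0.76,-0.44,0,0,0,0.5],[0.09,-0.76,-0.44,0,0,0,0.5],[0.08,-0.76,-0.43,0,0,0,0.5]]
[[-0.11,-0.5,0.07,-0.01,-0.32,0.03,0.5],[-0.11,-0.5,0.08,-0.01,-0.32,0.03,0.5],[-0.11,-0.5,0.08,-0.01,-0.32,0.03,0.5],[-0.1,-0.5,0.08,-0.01,-0.32,0.03,0.5],[-0.1,-0.5,0.09,-0.01,-0.32,0.03,0.5],[-0.1,-0.49,0.09,-0.01,-0.32,0.02,0.5],[-0.1,-0.5,0.09,0,-0.32,0.03,0.5],[-0.1,-0.49,0.1,-0.01,-0.32,0.02,0.5],[-0.09,-0.49,0.1,0,-0.32,0.03,0.5],[-0.09,-0.5,0.11,-0.01,-0.32,0.02,0.5]]
[[-0.09,-0.49,0.11,0,-0.32,0.03,0.5],[-0.09,-0.49,0.11,-0.01,-0.31,0.02,0.5],[-0.08,-0.5,0.11,0,-0.32,0.03,0.5],[-0.08,-0.49,0.12,-0.01,-0.31,0.02,0.5]]
```

Call:
drive_tool(
  plan=[
    [0.09,-0.76,-0.44,0,0,0,0.5],
    [0.09,-0.76,-0.44,0,0,0,0.5],
    [0.09,-0.76,-0.44,0,0,0,0.5],
    [0.08,-0.76,-0.43,0,0,0,0.5],
  ],
)

```text
t: 14.68
position: [0.4894, -0.2183, 0.2663]
orientation: [2.986, -0.237, 0.81]
force: [0.7, -0.2, -0.9]
grip_width: 0.0626
gripper_force: 55.2
```

Call:
drive_tool(
  plan=[
    [-0.11,-0.5,0.07,-0.01,-0.32,0.03,0.5],
    [-0.11,-0.5,0.08,-0.01,-0.32,0.03,0.5],
    [-0.11,-0.5,0.08,-0.01,-0.32,0.03,0.5],
    [-0.1,-0.5,0.08,-0.01,-0.32,0.03,0.5],
    [-0.1,-0.5,0.09,-0.01,-0.32,0.03,0.5],
    [-0.1,-0.49,0.09,-0.01,-0.32,0.02,0.5],
    [-0.1,-0.5,0.09,0,-0.32,0.03,0.5],
    [-0.1,-0.49,0.1,-0.01,-0.32,0.02,0.5],
    [-0.09,-0.49,0.1,0,-0.32,0.03,0.5],
    [-0.09,-0.5,0.11,-0.01,-0.32,0.02,0.5],
  ],
)

```text
t: 15.52
position: [0.4942, -0.0813, 0.2307]
orientation: [3.122, -0.264, 0.227]
force: [1.0, -0.5, -0.3]
grip_width: 0.0627
gripper_force: 55.2
```

Call:
drive_tool(
  plan=[
    [-0.09,-0.49,0.11,0,-0.32,0.03,0.5],
    [-0.09,-0.49,0.11,-0.01,-0.31,0.02,0.5],
    [-0.08,-0.5,0.11,0,-0.32,0.03,0.5],
    [-0.08,-0.49,0.12,-0.01,-0.31,0.02,0.5],
    [0,0,0,0,0,0,0.5],
    [0,0,0,0,0,0,0.5],
  ],
)

```text
t: 16.02
position: [0.4897, -0.056, 0.2175]
orientation: [-3.1, 0.21, 0.005]
force: [-0.2, -0.5, -0.1]
grip_width: 0.0624
gripper_force: 55.2
```

Run:
```python
from h import *
L,C=tiplook("w14")
m=(C[...,0]-C[...,2]>35)&(abs(L[...,1])<.035)&(abs(L[...,2]+.028)<.008)
print("far",np.percentile(L[m][:,0],[98,99.5]))
w=dict(np.load("w14.npz"));W=cloud(w)
c,a=stand(W,C,(.511,.1145),"B")
p,Rc=now()
Rg=grasp_R(rot(np.deg2rad(a),0),Rc);T=np.r_[c,0]-Rg.apply([-.0005,-.001,0]);T[2]=.14;print(T);show(plan(p,Rc,T,Rg,.5,n=7))
```

```text
[ 0.48973604 -0.05596175  0.21745518] 0.06253356724496625 [ 0.22779457  0.20835035 -0.37380806] 55.18177270889282
rim -0.03 -0.0287 [-0.0323  0.031 ]
rim 0 -0.0286 [-0.0321  0.0304]
rim 0.03 -0.0284 [-0.0325  0.0309]
rim 0.06 -0.0283 [-0.0324  0.0309]
4813 [-0.0602 -0.0313 -0.0288 -0.0269 -0.0246]
5060 [-0.0636 -0.0323 -0.0294 -0.0272 -0.0254]
far [0.07384303 0.0740355 ]
B 2700 ctr [0.5123 0.1146] size [0.0515 0.0952] yaw -11.4 z 0.0046 bars[x3 y3 z.. pct] [[-0.032, -0.031, -0.029, 0.002, -0.027, 0.031], [0.028, -0.031, 0.031, 0.003, 0.032, 0.03]]
[0.51259463 0.1135672  0.14      ]
[[0,-0.8,0.4,-0.04,0.01,0.08,0.5],[-0.01,-0.8,0.4,-0.04,0.01,0.08,0.5],[-0.01,-0.81,0.39,-0.04,0.01,0.07,0.5],[-0.02,-0.81,0.39,-0.04,0,0.08,0.5],[-0.03,-0.81,0.38,-0.04,0.01,0.07,0.5],[-0.04,-0.81,0.38,-0.04,0,0.08,0.5],[-0.05,-0.81,0.37,-0.05,0.01,0.07,0.5]]
```

Call:
drive_tool(
  plan=[
    [0,-0.6,0.3,-0.03,0.01,0.06,0.5],
    [-0.01,-0.6,0.3,-0.03,0.01,0.06,0.5],
    [-0.01,-0.6,0.3,-0.03,0.01,0.06,0.5],
    [-0.02,-0.6,0.3,-0.03,0,0.06,0.5],
    [-0.02,-0.6,0.3,-0.03,0.01,0.05,0.5],
    [-0.02,-0.6,0.3,-0.03,0,0.06,0.5],
    [-0.03,-0.6,0.3,-0.03,0.01,0.05,0.5],
    [-0.03,-0.6,0.3,-0.03,0,0.06,0.5],
    [0,0,0,0,0,0,0.5],
    [0,0,0,0,0,0,0.5],
  ],
)

```text
t: 16.9
position: [0.4909, -0.0026, 0.1548]
orientation: [-3.058, 0.088, 0.0]
force: [0.3, -0.2, -0.5]
grip_width: 0.0625
gripper_force: 55.2
```

```bash
cat > nx.py <<'E'
from h import *
import sys
p,Rc=now();s=ctrl.observe();Rg=grasp_R(rot(np.deg2rad(-11.5),0),Rc)
T=np.r_[.5123,.1146,0]-Rg.apply([-.0008,-.001,0]);T[2]=float(sys.argv[1])
print(p,s["force"],"tool err",Rc.inv().apply(T-p),(Rc.inv()*Rg).as_rotvec());show(plan(p,Rc,T,Rg,.5,n=int(sys.argv[2])))
E
python3 nx.py .09 7
```

```text
[ 0.49085885 -0.00255092  0.15476959] [ 0.26936459 -0.21329806 -0.50981208] tool err [ 0.01549278 -0.11134927  0.07416342] [-0.08222597  0.00857594  0.14299963]
[[0.07,-0.53,0.35,-0.1,0.01,0.17,0.5],[0.06,-0.54,0.35,-0.1,0.01,0.17,0.5],[0.05,-0.54,0.34,-0.1,0.01,0.17,0.5],[0.04,-0.55,0.33,-0.1,0.01,0.17,0.5],[0.03,-0.55,0.33,-0.1,0.01,0.17,0.5],[0.02,-0.55,0.32,-0.09,0.01,0.17,0.5],[0.01,-0.56,0.32,-0.1,0.01,0.17,0.5]]
```

```bash
python3 -c "
from h import *
print(np.round(ctrl.observe()['q'],3))"
```

```text
[-0.059  0.262 -0.138  1.174  0.083  3.141]
```

Joint 6 hit its limit at 3.14, so I turn the tool the other way by a half turn (the tray may sit either way round).

```bash
cat > nx.py <<'E'
from h import *
import sys
def go(T,Rg,n):
    p,Rc=now();s=ctrl.observe()
    print(p,np.round(s["q"],2),s["force"],"tool err",Rc.inv().apply(T-p),(Rc.inv()*Rg).as_rotvec());show(plan(p,Rc,T,Rg,.5,n=n))
Rg=rot(np.deg2rad(-11.5),0)*R.from_euler('x',np.pi)*R.from_euler('z',np.pi)
def tgt(z):
    T=np.r_[.5123,.1146,0]-Rg.apply([-.0008,-.001,0]);T[2]=z;return T
if __name__=="__main__": go(tgt(float(sys.argv[1])),Rg,int(sys.argv[2]))
E
python3 - <<'E'
from nx import *
p,Rc=now()
v=(Rc.inv()*Rg).as_rotvec();print(v)
n=1
Rlev=R.from_euler('z',np.arctan2(Rc.as_matrix()[1,0],Rc.as_matrix()[0,0]))*R.from_euler('x',np.pi)
show(plan(p,Rc,[.495,.0,.18],Rlev,.5,n=2))
print((Rlev.inv()*Rg).as_rotvec())
E
```

```text
[-0.01287631 -0.12345795 -2.99606361]
[[0.07,-0.08,-0.42,-0.34,0.01,0,0.5],[0.06,-0.07,-0.41,-0.35,0.01,0,0.5]]
[ 2.63348245e-17 -0.00000000e+00 -2.99840127e+00]
```

Call:
drive_tool(
  plan=[
    [0.07,-0.08,-0.42,-0.1,0,-0.5,0.5],
    [0.06,-0.07,-0.41,-0.2,0,-0.8,0.5],
    [0,0,0,-0.2,0.1,-0.8,0.5],
    [0,0,0,-0.15,0.05,-0.9,0.5],
    [0,0,0,0,0,-1,0.5],
    [0,0,0,0,0,-1,0.5],
    [0,0,0,0,0,-1,0.5],
    [0,0,0,0,0,-1,0.5],
    [0,0,0,0,0,-1,0.5],
    [0,0,0,0,0,-1,0.5],
  ],
)

```text
t: 17.73
position: [0.4958, -0.0007, 0.1813]
orientation: [2.73, 1.538, 0.049]
force: [0.6, 0.5, -0.9]
grip_width: 0.0625
gripper_force: 55.2
```

Call:
drive_tool(
  plan=[
    [0,0,0,0,0,-1,0.5],
    [0,0,0,0,0,-1,0.5],
    [0,0,0,0,0,-1,0.5],
    [0,0,0,0,0,-1,0.5],
    [0,0,0,0,0,-1,0.5],
    [0,0,0,0,0,-1,0.5],
    [0,0,0,0,0,-1,0.5],
    [0,0,0,0,0,-1,0.5],
    [0,0,0,0,0,-1,0.5],
    [0,0,0,0,0,0,0.5],
  ],
)

```text
t: 18.57
position: [0.4957, -0.0007, 0.1812]
orientation: [1.549, 2.707, 0.036]
force: [0.3, 0.1, -1.7]
grip_width: 0.0628
gripper_force: 55.2
```

```bash
python3 nx.py .14 10
```

```text
[ 0.49572269 -0.00071715  0.18116408] [-0.01  0.23 -0.11  1.2   0.01  1.03] [ 0.2540435   0.13910796 -1.6989161 ] tool err [0.09263472 0.07150391 0.04264248] [ 0.02584718  0.02095221 -0.83848958]
[[0.31,0.24,0.14,0.02,0.02,-0.7,0.5],[0.29,0.26,0.14,0.02,0.02,-0.7,0.5],[0.26,0.29,0.14,0.02,0.02,-0.7,0.5],[0.24,0.31,0.14,0.02,0.02,-0.7,0.5],[0.21,0.33,0.14,0.02,0.02,-0.7,0.5],[0.18,0.34,0.14,0.02,0.02,-0.7,0.5],[0.15,0.36,0.14,0.03,0.01,-0.7,0.5],[0.12,0.37,0.14,0.02,0.02,-0.7,0.5],[0.09,0.38,0.15,0.03,0.01,-0.69,0.5],[0.07,0.39,0.14,0.02,0.02,-0.7,0.5]]
```

Call:
drive_tool(
  plan=[
    [0.31,0.24,0.14,0.02,0.02,-0.7,0.5],
    [0.29,0.26,0.14,0.02,0.02,-0.7,0.5],
    [0.26,0.29,0.14,0.02,0.02,-0.7,0.5],
    [0.24,0.31,0.14,0.02,0.02,-0.7,0.5],
    [0.21,0.33,0.14,0.02,0.02,-0.7,0.5],
    [0.18,0.34,0.14,0.02,0.02,-0.7,0.5],
    [0.15,0.36,0.14,0.03,0.01,-0.7,0.5],
    [0.12,0.37,0.14,0.02,0.02,-0.7,0.5],
    [0.09,0.38,0.15,0.03,0.01,-0.69,0.5],
    [0.07,0.39,0.14,0.02,0.02,-0.7,0.5],
  ],
)

```text
t: 19.4
position: [0.5117, 0.1165, 0.1396]
orientation: [-0.316, -3.125, -0.0]
force: [-0.4, 0.5, -1.0]
grip_width: 0.0627
gripper_force: 55.2
```

Call:
drive_tool(
  plan=[
    [0,0,0,0,0,0,0.5],
    [0,0,0,0,0,0,0.5],
  ],
)

```text
t: 19.57
position: [0.5113, 0.1162, 0.1394]
orientation: [-0.321, -3.124, 0.001]
force: [0.4, 0.4, -0.9]
grip_width: 0.0624
gripper_force: 55.2
```

Run:
```python
from nx import *
L,C=tiplook("w15");m=(C[...,0]-C[...,2]>35)&(abs(L[...,1])<.035)&(abs(L[...,2]+.028)<.008)
print("far",np.percentile(L[m][:,0],[98,99.5]))
go(tgt(.06),Rg,7)
```

```text
[0.51129744 0.11618562 0.13939141] 0.06232932706280318 [ 0.13899505 -0.63379948 -1.47916579] 55.20292282104492
rim -0.03 -0.0289 [-0.0308  0.0325]
rim 0 -0.0286 [-0.0305  0.0319]
rim 0.03 -0.0285 [-0.0309  0.0326]
rim 0.06 -0.0283 [-0.031   0.0324]
5103 [-0.0627 -0.0315 -0.0283 -0.0265 -0.0245]
4901 [-0.0614 -0.0321 -0.029  -0.027  -0.0245]
far [0.073529   0.07375892]
[0.5113327  0.11574485 0.1395888 ] [ 0.22  0.34 -0.07  1.16  0.    0.43] [ 0.13899505 -0.63379948 -1.47916579] tool err [-0.00046708  0.00010813  0.07958828] [-0.00044429 -0.00114757 -0.00425427]
[[0,0,0.38,0,0,-0.01,0.5],[0,0,0.38,0,0,0,0.5],[0,0,0.38,0,0,-0.01,0.5],[0,0,0.38,0,0,0,0.5],[-0.01,0,0.38,0,0,-0.01,0.5],[0,0,0.38,0,0,0,0.5],[-0.01,0,0.37,0,-0.01,-0.01,0.5]]
```

```bash
sed -i 's/T=np.r_\[.5123,.1146,0\]-Rg.apply(\[-.0008,-.001,0\])/T=np.r_[.5123,.1138,0]-Rg.apply([-.0011,0,0])/' nx.py; python3 nx.py .06 7
```

```text
[0.5113327  0.11574485 0.1395888 ] [ 0.22  0.34 -0.07  1.16  0.    0.43] [ 0.13899505 -0.63379948 -1.47916579] tool err [-0.00033417 -0.00167639  0.07958923] [-0.00044429 -0.00114757 -0.00425427]
[[0,-0.01,0.38,0,0,-0.01,0.5],[0,-0.01,0.38,0,0,0,0.5],[0,-0.01,0.38,0,0,-0.01,0.5],[0,-0.01,0.38,0,0,0,0.5],[0,-0.01,0.38,0,0,-0.01,0.5],[-0.01,0,0.38,0,0,0,0.5],[0,-0.01,0.37,0,-0.01,-0.01,0.5]]
```

Call:
drive_tool(
  plan=[
    [0,-0.01,0.38,0,0,-0.01,0.5],
    [0,-0.01,0.38,0,0,0,0.5],
    [0,-0.01,0.38,0,0,-0.01,0.5],
    [0,-0.01,0.38,0,0,0,0.5],
    [0,-0.01,0.38,0,0,-0.01,0.5],
    [-0.01,0,0.38,0,0,0,0.5],
    [0,-0.01,0.37,0,-0.01,-0.01,0.5],
    [0,0,0,0,0,0,0.5],
    [0,0,0,0,0,0,0.5],
  ],
)

```text
t: 20.37
position: [0.5107, 0.1134, 0.0599]
orientation: [-0.313, -3.125, 0.001]
force: [0.2, 0.0, -1.0]
grip_width: 0.0623
gripper_force: 55.2
```

```bash
python3 nx.py .0475 3
```

```text
[0.510683   0.11335057 0.05990988] [ 0.22  0.41 -0.19  0.97 -0.    0.42] [ 0.1708669   0.04578754 -0.99921784] tool err [-0.0004093   0.00077076  0.01240893] [-0.00067542 -0.00109403  0.00101588]
[[0,0.01,0.14,0,0,0,0.5],[-0.01,0.01,0.14,0,0,0,0.5],[0,0.01,0.13,-0.01,-0.01,0.01,0.5]]
```

Call:
drive_tool(
  plan=[
    [0,0.01,0.14,0,0,0,0.5],
    [-0.01,0.01,0.14,0,0,0,0.5],
    [0,0,0.13,0,-0.01,0.01,0.5],
    [0,0,0,0,0,0,0.5],
  ],
)

```text
t: 20.7
position: [0.511, 0.1146, 0.047]
orientation: [0.311, 3.126, -0.001]
force: [-0.0, 0.0, -1.6]
grip_width: 0.0621
gripper_force: 55.2
```

Call:
drive_tool(
  plan=[
    [0,0,0.04,0,0,0,0.5],
    [0,0,0.03,0,0,0,0.5],
    [0,0,0,0,0,0,0.5],
  ],
)

```text
t: 20.95
position: [0.5114, 0.1148, 0.0454]
orientation: [0.311, 3.125, -0.0]
force: [-0.0, -0.3, -0.9]
grip_width: 0.0623
gripper_force: 55.2
```

Call:
drive_tool(
  plan=[
    [0,0,0.04,0,0,0,0.5],
    [0,0,0,0,0,0,0.5],
  ],
)

```text
t: 21.12
position: [0.5116, 0.1148, 0.0443]
orientation: [0.311, 3.125, -0.0]
force: [0.4, 0.7, -0.3]
grip_width: 0.062
gripper_force: 55.3
```

Call:
drive_tool(
  plan=[
    [0,-0.02,0.02,0,0,0,0.5],
    [0,0,0.02,0,0,0,0.5],
    [0,0,0,0,0,0,0.5],
  ],
)

```text
t: 21.37
position: [0.5119, 0.1146, 0.0439]
orientation: [0.311, 3.124, 0.002]
force: [-1.3, 1.3, 4.2]
grip_width: 0.0625
gripper_force: 55.8
```

Call:
drive_tool(
  plan=[
    [0,0,0.02,0,0,0,0.5],
    [0,0,0,0,0,0,0.5],
  ],
)

```text
t: 21.53
position: [0.512, 0.1145, 0.0438]
orientation: [0.31, 3.124, 0.002]
force: [-1.5, 1.6, 7.7]
grip_width: 0.0623
gripper_force: 56.3
```

Seated (7.7 N). Release and retreat up.

Call:
drive_tool(
  plan=[
    [0,0,0,0,0,0,0.25],
    [0,0,0,0,0,0,0.18],
    [0,0,0,0,0,0,0.12],
    [0,0,0,0,0,0,0.1],
    [0,0,-0.3,0,0,0,0.1],
    [0,0,-0.7,0,0,0,0.1],
    [0,0,-1,0,0,0,0.1],
    [0,0,-1,0,0,0,0.1],
    [0,0,-0.9,0,0,0,0.1],
    [0,0,0,0,0,0,0.1],
  ],
)

```text
t: 22.37
position: [0.5149, 0.1149, 0.1662]
orientation: [0.31, 3.115, 0.005]
force: [1.0, 0.0, 0.5]
grip_width: 0.0773
gripper_force: 0.0
```

Call:
drive_tool(
  plan=[
    [-0.5,0,-0.8,0,0,0,0.1],
    [0,0,-0.8,0,0,0,0.1],
    [0,0,0,0,0,0,0.1],
  ],
)

```text
t: 22.62
position: [0.5286, 0.1116, 0.2124]
orientation: [0.311, 3.117, 0.003]
force: [0.3, 0.0, 0.5]
grip_width: 0.0768
gripper_force: 0.0
```

Run:
```python
from h import *
p,Rc,W,C,X,Y,Z,L=nestlook("w16");print(p,ctrl.observe()["force"])
W1=cloud(viewer.capture("top"));
def chk(W,C,c,yaw,tilt,nm,zmin=.03):
    X,Y,Z=np.moveaxis(W,-1,0)
    m=(abs(X-c[0])<.1)&(abs(Y-c[1])<.06)&(C[...,0]-C[...,2]>35)&(Z>zmin)
    ctr,Rt,sz,n,sd=rimfit(W,m,rot(np.deg2rad(yaw),tilt));M=Rt.as_matrix()
    print(nm,np.round(ctr,4),np.round(sz,4),n,"yaw",round(np.rad2deg(np.arctan2(M[1,0],M[0,0])),1),"zax",np.round(M[:,2],3))
chk(W,C,(.512,.114),-11.5,0,"tray2 wrist")
t=viewer.capture("top");Wt=cloud(t);Ct=t["pixels"].astype(int)
chk(Wt,Ct,(.512,.114),-11.5,0,"tray2");chk(Wt,Ct,(.584,-.109),6.4,0,"tray1");chk(Wt,Ct,(.538,.344),11,0,"done");chk(Wt,Ct,(.56,-.325),-9,.52,"tray3",.04)
for d in spotter.silhouettes(t,"jar_0"): print("jar",round(d["conf"],2),d["rect"],np.round(np.nanmedian(Wt[d["mask"]],0),3))
```

```text
[0.52863177 0.11155336 0.21242364] [ 0.09020192  0.56520205 -0.66617529]
tray2 wrist [0.5146 0.1152 0.072 ] [0.1492 0.0629] 906 yaw -11.1 zax [ 0.005 -0.006  1.   ]
tray2 [0.5018 0.0847 0.0674] [0.0127 0.0309] 6 yaw -3.0 zax [-0.273 -0.867 -0.417]
tray1 [ 0.5824 -0.1106  0.0662] [0.0568 0.1441] 35 yaw 6.2 zax [0.079 0.016 0.997]
done [0.5209 0.3157 0.0736] [0.131  0.0441] 17 yaw -13.1 zax [-0.003 -0.011  1.   ]
tray3 [ 0.5646 -0.325   0.0947] [0.1545 0.067 ] 47 yaw -9.0 zax [-0.487  0.117  0.866]
jar 0.42 [223.2, 184.7, 12.1, 13.4] [0.565 0.014 0.06 ]
```

```bash
python3 -c "
from h import *
print(ctrl.job_done())"
```

```text
the job is handed in; nothing more can be done
None
```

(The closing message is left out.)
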